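Load the tile drying box face up and switch on the heat

ROBOT

A 6-joint arm with a two-finger parallel gripper is mounted at the origin on the work surface; the furniture and walls round the work are solid. World frame = base frame: x ahead of the robot, y to its left, z up, the work surface at z = 0. Lengths are in mm, angles in rad, forces in N, time in s.
With the tool pointing down it reaches from about 200 to 875 mm from the base axis. Payload 3.4 kg.
Tool frame: the origin (TCP) lies at the very end of the fingers, on their centre line; the grasp point (between the pads) lies arm.pinch_z behind it (arm.pinch_z is the distance from the TCP to the grasp point, in mm); z points along the fingers, y is the direction in which the jaws open and shut (so a half turn about z gives the same grasp; the last joint's range is limited). The gripper opens to 94 mm and grips with 3 to 60 N. Pads are 16 mm wide; open, the fingers measure 119 mm over their backs; the gripper's body (75 mm by 177 mm) begins 78 mm behind the grasp point.
Start: joints at [1.109, 0.276, 1.505, -0, 1.361, -0.121], TCP at [192.208, 541.961, 205.493] pointing down, gripper open.
Joint ranges: [-2.89, 2.89], [-0.75, 2.08], [0.22, 2.7], [-1.18, 4.32], [0.11, 2.71], [-2.7, 2.7]. Speed limits (rad/s): [2.57, 2.57, 3.14, 3.14, 3.14, 3.14].

INTERFACE

Orientations are given as a rotation vector (axis times angle).
In Python, from station import arm, get_image, camera_params, silhouettes gives the robot as it stands. The module is installed in compiled form; this text tells all that it offers.
- The arm moves only by the tool move_arm, never from a script. Its argument "steps" is a list that holds one entry, the list of rows, each a list of 5 numbers: the shift along the tool's x, y, z in mm, then the turn about the tool's z in rad, then the finger opening in mm, from 0 to 94. In form: [[[x, y, z, spin, fingers], ...]]. A call has 1 to 12 rows; each row shifts and turns the commanded pose from where the row before left it, along the tool's axes as they then stand; what a row does not reach is not made up. A row lasts 1/10 s, in which the tool goes at most 50 mm and 8.59 degrees, less where a joint would pass 70% of its speed; a pose out of reach is approached as far as the arm can. A call is refused whole if a number of a shift passes 50 or a number of a turn 0.15, either way. A call with a gripper value outside its range is refused whole. The fingers move at their own pace and stop on an object; "grip_force" is the grip in N (left out, the last holds). Time passes only in rows, so rows that do not move let the fingers close. It gives the time, the measured TCP pose, the force and the opening at its end, in the units of the state.
- arm.observe(): the state, without advancing time (a new reading comes with each control period).
- get_image(name): name is "scene" or "top" or "wrist"; returns the picture (400x640x3 uint8, red, green, blue); there is no depth.
- camera_params(name): a dict with "fx", "fy", "cx", "cy" (pixels), "R" (3x3) and "t" (3): a world point X has camera coordinates R X + t. Camera axes: x right, y down, z forward; pixel columns grow to the right and rows downward; lengths in mm; the calibration is good to about 2 mm. A picture is of the moment at which its call begins: read the wrist's pose just before it. camera_params takes no time and is no camera call; for the wrist camera it gives the pose at the moment of the call.
- arm.job_done(): hands the job in, once; it reports no verdict.
Trained networks look in the newest picture that a camera, given by its name, has taken for a name from the list of things; names that differ only in an ending like _2 or _b are one class to them, and where a whole thing is asked for, a point or a joint stands for the part that bears it (a point fixed in the world has none). Each returns a list of dicts, best first, with "p" (0 to 1); they miss things now and then, are a little off and sometimes report something else, mostly with a low value. They report only what shows in the picture. A call takes as long as a camera call.
- silhouettes(camera, thing): "region" (400x640 bool, what is visible of it) and "extent" ([left, top, width, height] in pixels, round what is visible of it).
The state is a dict: "time_s": time; "joint_pos": joint angles; "qvel": joint speeds; "tau": joint torques, N m; "position": TCP position; "ee_rot": TCP orientation; "contact_force": force on the tool from outside, world axes, zero at the start; "wrist_torque": the same for the moment, N m; "finger_gap": opening from 0.0 (shut) to 1.0 (fully open).
Only numpy, scipy, OpenCV 4.12 (cv2) and the standard library are available. Lean on these libraries where they do the work, as an engineer would, in place of code of your own. Each camera call takes 0.05 s, during which the arm holds its last target. There are 200 camera calls.

TASK

Put the decorated tiles on the table to dry: slide the clear guard of the drying box fully open, lay every tile flat on its warm deck with the decorated face up (turn over those that lie on their faces; the dowel rack can hold one on edge while you change your grip), then slide the guard fully shut. After that lift the red cover, flip the heat toggle under it to on (away from the robot), and let the cover down again. Never switch the heat on with the guard open, and leave the beaker, the wide brush and the slip trailer where they stand.

Things in the scene. Friction and masses are not known exactly. Their poses are not given: they have to be found in the camera images.
- tile_1_centre (a point): centre of the deep blue tile (a clay tile 96 x 60 x 12 mm, 0.14 kg; decorated face deep blue with contrasting lines and three rings, back bare red-brown clay with ribs). Own x along its 96 mm length, y along its 60 mm width, z out of the decorated face (z up = decorated face up). Lies on its decorated face, bare back up, at the start. May be absent.
- tile_2_centre (a point): centre of the dark green tile (a clay tile 96 x 60 x 12 mm, 0.14 kg; decorated face dark green with contrasting lines and three rings, back bare red-brown clay with ribs). Own x along its 96 mm length, y along its 60 mm width, z out of the decorated face (z up = decorated face up). Lies on its decorated face, bare back up, at the start. May be absent.
- tile_3_centre (a point): centre of the black tile (a clay tile 96 x 60 x 12 mm, 0.14 kg; decorated face black with contrasting lines and three rings, back bare red-brown clay with ribs). Own x along its 96 mm length, y along its 60 mm width, z out of the decorated face (z up = decorated face up). Lies on its decorated face, bare back up, at the start. May be absent.
- tile_4_centre (a point): centre of the cream tile (a clay tile 96 x 60 x 12 mm, 0.14 kg; decorated face cream with contrasting lines and three rings, back bare red-brown clay with ribs). Own x along its 96 mm length, y along its 60 mm width, z out of the decorated face (z up = decorated face up). Lies face up at the start.
- deck_centre (a point): centre of the drying box's deck, on its upper face, 55 mm above the table. x: away from the robot along the guard's track; y: left; z: up. Flat deck 216 x 216 mm; walls rise 17 mm above it front and back, 23 mm at the sides, 41 mm with the tracks on them. Room for four tiles in two rows, lengths along x, centres at x = +-52 mm, y = +-50 mm. The box is fixed, but stands elsewhere each time.
- dryer: the drying box; origin on the table under the deck's centre, axes as the deck's. The box is 236 mm long (x) and 240 mm wide (y); the guard's tracks run on 230 mm behind it. A control housing, 60 mm high and 79 mm wide, is joined to its right side (y from -200 to -121 mm).
- guard (a joint): how far the clear guard is slid back, m: 0 fully shut over the whole deck, 0.23 fully open (at most 0.03 at the start). It slides along the deck's x, away from the robot to open, 28 mm above the deck, with about 2 N of friction, and stays where it is left.
- guard_bar (a point): centre of the guard's black pull bar: round, 14 mm thick, 100 mm long along the deck's y, 112 mm above the table and 23 mm above the guard, on two posts at the guard's front edge, with which it moves. Pinch it from above across x.
- cover (a joint): angle of the red switch cover, rad: 0 shut, 1.85 fully open (tipped back past upright). Lightly sprung: let go below about 1.35 it drops shut by itself, above that it tips back and stays open. Under 1 N at its bar.
- cover_bar (a point): centre of the cover's red cross bar: 12 mm thick, 48 mm long along the deck's y, joined to the cover's front. Shut, it is 98 mm nearer the robot than the hinge, 32 mm above it and 38 mm over the housing. The cover is 40 mm wide, 80 mm long, 44 mm high; it swings up and away about the hinge.
- cover_hinge (a point): centre of the cover's hinge, 66 mm above the table; its axis lies along the deck's y.
- toggle (a joint): angle of the heat toggle, rad: 0 off (leaning 0.35 rad towards the robot), 0.7 on (leaning 0.35 rad away from it). It stays where it is left; about 1.5 N at the tip moves it.
- toggle_tip (a point): point near the tip of the steel toggle lever, 13 mm thick there, 29 mm from its pivot; the pivot is 64 mm above the table and 45 mm nearer the robot than the cover's hinge. Inside the red cover while that is shut; free from above when the cover is open.
- rack_slot_0 (a point): middle of the floor (14 mm above the table) of the nearer slot of a fixed dowel rack: base 92 x 70 mm, three rows of two 9 mm dowels that rise 38 mm over the base, 25 mm apart in x, 30 mm in y. Slots are 16 mm wide. A tile can stand in one, length upright, its side edges free. x: across the slots, away from the robot; y: along the slot.
- rack_slot_1 (a point): the same for the farther slot, 25 mm away.
- sill_edge (a point): point on the upper front edge of the fixed window sill to the right of the table; the edge runs along the world's x at this y and height (152 mm). Keep the gripper's body clear of it.
- beaker: pale slip beaker, 70 mm wide, 78 mm high, to be left alone; origin under its centre.
- hake_brush: wide flat brush with wooden handle, 178 mm, to be left alone; origin under its centre, x along it.
- trailer: red rubber slip trailer bulb with white spout, 54 mm wide, 100 mm high, to be left alone; origin under its centre.

How it is judged (in metres and radians):
On the way, in this order (a step that is already met when the one before it is completed fails the run):
1. the guard is slid open (value of joint guard above 0.2 m), for 0.2 s.
2. every tile lies flat on the deck, decorated face up, let go (x of tile_1_centre in the frame of deck_centre between -0.085 and 0.085 m and y of tile_1_centre in the frame of deck_centre between -0.085 and 0.085 m and z of tile_1_centre in the frame of deck_centre between 0 and 0.01 m and angle between each of tile_1_centre, tile_2_centre, tile_3_centre, tile_4_centre's own z axis and vertical below 0.12 rad and x of tile_2_centre in the frame of deck_centre between -0.085 and 0.085 m and y of tile_2_centre in the frame of deck_centre between -0.085 and 0.085 m and z of tile_2_centre in the frame of deck_centre between 0 and 0.01 m and x of tile_3_centre in the frame of deck_centre between -0.085 and 0.085 m and y of tile_3_centre in the frame of deck_centre between -0.085 and 0.085 m and z of tile_3_centre in the frame of deck_centre between 0 and 0.01 m and x of tile_4_centre in the frame of deck_centre between -0.085 and 0.085 m and y of tile_4_centre in the frame of deck_centre between -0.085 and 0.085 m and z of tile_4_centre in the frame of deck_centre between 0 and 0.01 m and contact force between the fingers and tile_1 below 0.3 N and contact force between the fingers and tile_2 below 0.3 N and contact force between the fingers and tile_3 below 0.3 N and contact force between the fingers and tile_4 below 0.3 N and linear speed of each of tile_1, tile_2, tile_3, tile_4 below 0.02 m/s), for 0.2 s.
3. the guard is slid fully shut over the tiles (value of joint guard below 0.005 m and x of tile_1_centre in the frame of deck_centre between -0.085 and 0.085 m and y of tile_1_centre in the frame of deck_centre between -0.085 and 0.085 m and z of tile_1_centre in the frame of deck_centre between 0 and 0.01 m and angle between each of tile_1_centre, tile_2_centre, tile_3_centre, tile_4_centre's own z axis and vertical below 0.12 rad and x of tile_2_centre in the frame of deck_centre between -0.085 and 0.085 m and y of tile_2_centre in the frame of deck_centre between -0.085 and 0.085 m and z of tile_2_centre in the frame of deck_centre between 0 and 0.01 m and x of tile_3_centre in the frame of deck_centre between -0.085 and 0.085 m and y of tile_3_centre in the frame of deck_centre between -0.085 and 0.085 m and z of tile_3_centre in the frame of deck_centre between 0 and 0.01 m and x of tile_4_centre in the frame of deck_centre between -0.085 and 0.085 m and y of tile_4_centre in the frame of deck_centre between -0.085 and 0.085 m and z of tile_4_centre in the frame of deck_centre between 0 and 0.01 m), for 0.2 s.
4. the red cover is lifted (value of joint guard below 0.005 m and value of joint cover above 1.45 rad), for 0.1 s.
5. the heat toggle is flipped to on (value of joint guard below 0.005 m and value of joint toggle above 0.6 rad), for 0.2 s.
6. the cover is down again with the toggle on (all of step 5 and value of joint cover below 0.06 rad), for 0.2 s.
At the end, for the whole second after the job is handed in: Every tile lies flat on the deck (within 0.12 rad) with its decorated face up and at rest, the guard is shut to within 5 mm, the toggle is on (over 0.6 rad) and the red cover is down (under 0.06 rad) (all of step 6 and x of tile_1_centre in the frame of deck_centre between -0.085 and 0.085 m and y of tile_1_centre in the frame of deck_centre between -0.085 and 0.085 m and z of tile_1_centre in the frame of deck_centre between 0 and 0.01 m and angle between each of tile_1_centre, tile_2_centre, tile_3_centre, tile_4_centre's own z axis and vertical below 0.12 rad and x of tile_2_centre in the frame of deck_centre between -0.085 and 0.085 m and y of tile_2_centre in the frame of deck_centre between -0.085 and 0.085 m and z of tile_2_centre in the frame of deck_centre between 0 and 0.01 m and x of tile_3_centre in the frame of deck_centre between -0.085 and 0.085 m and y of tile_3_centre in the frame of deck_centre between -0.085 and 0.085 m and z of tile_3_centre in the frame of deck_centre between 0 and 0.01 m and x of tile_4_centre in the frame of deck_centre between -0.085 and 0.085 m and y of tile_4_centre in the frame of deck_centre between -0.085 and 0.085 m and z of tile_4_centre in the frame of deck_centre between 0 and 0.01 m and linear speed of each of tile_1, tile_2, tile_3, tile_4 below 0.02 m/s); the robot touches nothing.
It fails at once if the heat is switched on while the guard is open (value of joint toggle above 0.35 rad and value of joint guard above 0.02 m).
It fails at once if the beaker, the brush or the slip trailer is displaced by more than 4 cm (distance of any of beaker, hake_brush, trailer from where it was at the start of the episode above 0.04 m).
Of tile_1, tile_2, tile_3 only 1 to 2 are there at a start; the rules pass over those that are not, and their reading is None.
At some moment in a run one of tile_1, tile_2, tile_3, tile_4 may be knocked a few centimetres aside while the robot is not near it.
Once in a run the grip may slacken for a moment while it holds something.
It also fails if it takes over 210 s, if anything falls off the work surface, if the arm or the gripper's body presses on something with over 40 N, if the wrist force passes 120 N, or if a joint passes its speed limit or range.

## Working session

There is one attempt and no reset: what is moved stays moved. The work goes in short steps, Python scripts to look and compute and a tool call to move; the robot and the scene stay as the last step left them, time stands still between calls to the robot, and variables do not carry over. Pictures are saved under pics/ and viewed, about 12 in all and at most 16, crops included, and the job is handed in when it is done.

Besides the shell and the picture viewer there is one more tool, called after "Call:" as a command line: name --argument value ..., lists and objects as JSON in quotes. move_arm: Moves the arm, as the interface text tells. Its arguments: {"type":"object","properties":{"steps":{"type":"array","items":{"type":"array","items":{"type":"array","items":{"type":"number"}}}},"grip_force":{"type":"number"}},"required":["steps"]}

```bash
mkdir -p pics; ls; python3 - <<'E'
from station import arm,get_image,camera_params,silhouettes
import cv2,numpy as np
print(arm.observe(), arm.pinch_z)
for n in ("scene","top"):
    im=get_image(n); cv2.imwrite(f"pics/{n}0.png",im[:,:,::-1]); p=camera_params(n); print(n,p['fx'],p['cx'],p['cy'],np.round(-np.array(p['R']).T@np.array(p['t'])),np.round(p['R'],3).tolist())
E
```

```text
pics
{'time_s': 0.0, 'joint_pos': array([ 1.10901499e+00,  2.76575546e-01,  1.50612150e+00,  2.45729499e-06,
        1.36068668e+00, -1.21022592e-01]), 'qvel': array([-0.00081715, -0.00133686,  0.00091883,  0.00090831,  0.00103727,
        0.00094093]), 'tau': array([ 6.17017704e-04, -4.04591775e+01, -2.37230247e+01,  6.99719181e-02,
        3.41616897e-02, -1.73570647e-04]), 'position': array([191.92889694, 541.42236051, 204.62047177]), 'ee_rot': array([-5.32589597e-01, -3.09559335e+00,  2.69327076e-03]), 'contact_force': array([ 0.14835381,  0.09275306, -0.6656112 ]), 'wrist_torque': array([ 0.05652041, -0.05971203,  0.0019861 ]), 'finger_gap': 0.9997763537419633} 18.8
scene 439.0065832867728 323.4664010031763 195.33249372794626 [ 105. -792.  914.] [[0.762, -0.647, -0.017], [-0.467, -0.531, -0.707], [0.449, 0.547, -0.707]]
top 451.21492842473265 308.42707921401137 199.41438277404555 [ 463. -156. 1411.] [[-0.001, -1.0, 0.004], [-0.994, 0.001, -0.106], [0.106, -0.004, -0.994]]
```

View pics/scene0.png

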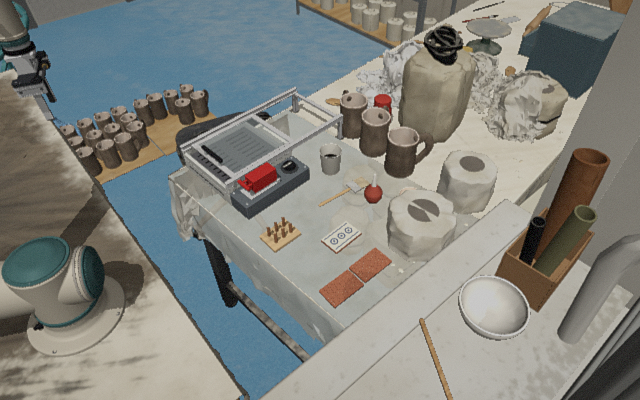

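View pics/top0.png

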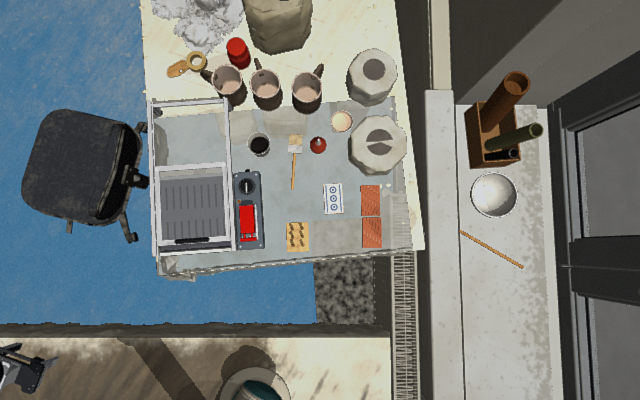

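The two face-down tiles are at top (372,200) and (372,232), and the cream tile is at (333,198). The box and red cover are at the left, and the rack is at (297,236). The trailer (318,145), brush (294,160) and beaker (259,145) stand beyond them.

```bash
cat > h.py <<'E'
from station import arm,get_image,camera_params,silhouettes
import cv2,numpy as np
np.set_printoptions(precision=1,suppress=True)
def ray(p,uv):
    R=np.array(p['R']);t=np.array(p['t']);o=-R.T@t
    d=R.T@np.array([(uv[0]-p['cx'])/p['fx'],(uv[1]-p['cy'])/p['fy'],1.]);return o,d
def onz(p,uv,z):
    o,d=ray(p,uv);return o+d*(z-o[2])/d[2]
def proj(p,X):
    c=np.array(p['R'])@np.array(X,float)+np.array(p['t']);return np.array([p['fx']*c[0]/c[2]+p['cx'],p['fy']*c[1]/c[2]+p['cy']])
def tri(a,b):
    A=[];B=[]
    for p,uv in (a,b):
        o,d=ray(p,uv);d/=np.linalg.norm(d);M=np.eye(3)-np.outer(d,d);A.append(M);B.append(M@o)
    A=sum(A);return np.linalg.solve(A,sum(B))
def rect(p,reg,z):
    """min-area rectangle of the region mapped to height z: centre, sizes, long-axis angle"""
    c=max(cv2.findContours(reg.astype(np.uint8),0,1)[0],key=cv2.contourArea)[:,0]
    W=np.array([onz(p,q,z)[:2] for q in c],np.float32);(x,y),(w,h),a=cv2.minAreaRect(W)
    if w<h: w,h,a=h,w,a+90
    return np.array([x,y]),(w,h),(a+90)%180-90
def save(n,f,crop=None,s=1):
    im=get_image(n)
    if crop: x,y,w,h=crop; im=im[y:y+h,x:x+w]
    cv2.imwrite(f"pics/{f}.png",cv2.resize(im,None,fx=s,fy=s)[:,:,::-1])
E
python3 - <<'E'
from h import *
names="tile_1_centre tile_4_centre dryer guard_bar cover_bar cover_hinge rack_slot_0 guard toggle_tip".split()
C={}
for cam in("top","scene"):
    get_image(cam);p=camera_params(cam)
    for n in names:
        for d in silhouettes(cam,n)[:4]:
            if d['p']<.2: continue
            ys,xs=np.nonzero(d['region']);c=np.array([xs.mean(),ys.mean()])
            print(cam,n,round(d['p'],2),d['extent'],c,onz(p,c,0)[:2], rect(p,d['region'],12) if cam=='top' else '')
            C.setdefault((cam,n),(p,c))
for n in names:
    if ("top",n) in C and ("scene",n) in C: print(n,tri(C["top",n],C["scene",n]))
E
```

```text
top tile_1_centre 0.96 [363.8, 213.2, 18.2, 33.1] [371.4 232.2] [ 510.4 -359.2] (array([ 510.8, -357.8]), (98.4792709350586, 58.96910858154297), -0.78118896484375)
top tile_4_centre 0.6 [322.1, 179.5, 21.0, 34.0] [333.1 198.5] [ 616.4 -240.3] (array([ 615.3, -239.2]), (97.46583557128906, 56.30401611328125), -0.2701873779296875)
top dryer 0.72 [149.5, 98.5, 115.7, 157.6] [202.7 200.2] [611.1 169.7] (array([693.8, 163.1]), (494.22039794921875, 348.2521057128906), 4.142745494842529)
top dryer 0.31 [153.6, 161.9, 78.9, 84.6] [192.  203.3] [601.6 203. ] (array([602.9, 199.9]), (252.77273559570312, 227.2375030517578), 4.1753997802734375)
top guard_bar 0.94 [155.9, 160.1, 77.4, 86.6] [192.  203.5] [600.9 203.1] (array([601.9, 200.1]), (249.9251251220703, 231.92864990234375), 4.333850860595703)
top guard_bar 0.5 [148.0, 97.1, 115.0, 161.7] [202.5 199.2] [614.5 170.3] (array([693.5, 163. ]), (495.11474609375, 351.8030700683594), 4.207126617431641)
top cover_bar 0.86 [239.0, 207.4, 17.4, 35.1] [247.2 222.9] [540.   29.1] (array([537.5,  27.9]), (108.48816680908203, 43.4886589050293), 0.8581378
[... 1215 characters left out ...]
 [319.1, 141.2, 21.7, 36.7] [330.2 158.2] [810.2  28.7] 
scene cover_hinge 0.67 [234.2, 162.0, 46.3, 33.4] [258.9 178.1] [584.  102.9] 
scene cover_hinge 0.66 [261.2, 217.3, 38.1, 35.2] [279.7 234.5] [ 498.3 -121.7] 
scene rack_slot_0 0.84 [259.3, 219.6, 43.7, 32.7] [279.6 234.8] [ 497.6 -122.4] 
scene rack_slot_0 0.5 [238.6, 165.0, 37.9, 27.9] [259.4 177.7] [586.2 103.1] 
scene guard 0.9 [195.2, 113.0, 96.1, 67.5] [241.6 144.9] [633.5 277.2] 
tile_1_centre [ 510.  -358.6    2.1]
tile_4_centre [ 615.3 -239.6    2.1]
dryer [606.8 162.9  32. ]
guard_bar [591.  183.9  79.8]
cover_bar [536.9  16.4  89.4]
cover_hinge [537.4  16.8  88.2]
rack_slot_0 [ 495.7 -127.7    6.5]
guard [591.2 186.   76.9]
```

Call:
move_arm --steps '[[[0, 0, -25, -0.114, 94], [0, 0, -25, -0.114, 94], [0, 0, -25, -0.114, 94], [-25, -40, -10, 0, 94], [-25, -40, -10, 0, 94], [-25, -40, -10, 0, 94], [-25, -40, -10, 0, 94], [-25, -40, -10, 0, 94], [-25, -40, -10, 0, 94], [-25, -40, -10, 0, 94], [-25, -40, -10, 0, 94], [0, 0, 0, 0, 94]]]'

```text
time_s: 2.3
position: [396.0, 217.8, 361.7]
ee_rot: [0.011, 3.137, -0.003]
contact_force: [-1.5, 0.6, -0.7]
finger_gap: 1.004
```

```bash
python3 - <<'E'
from h import *
s=arm.observe();print(s['position'],np.round(s['ee_rot'],3),s['joint_pos'])
p=camera_params("wrist");R=np.array(p['R']);print(-R.T@np.array(p['t']),np.round(R,2).tolist(),p['fx'])
save("wrist","w1")
E
```

```text
[396.  217.8 361.7] [ 0.   3.1 -0. ] [ 0.4  0.   1.4 -0.   1.7 -1.2]
[312.9 219.6 542.9] [[0.01, 1.0, -0.0], [0.96, -0.01, 0.29], [0.29, -0.0, -0.96]] 307.98442440060165
```

View pics/w1.png

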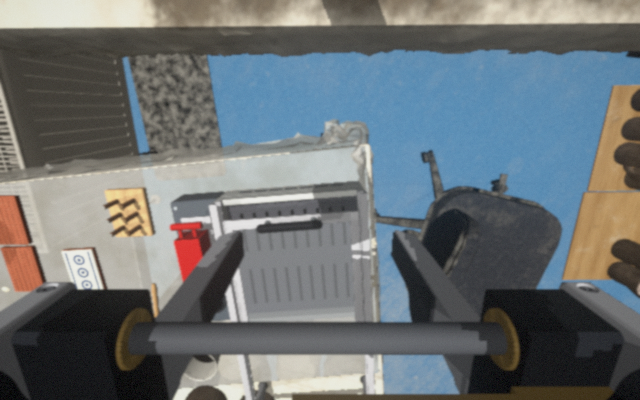

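The wrist view shows the guard bar from (258,228) to (322,224), the red cover bar near (186,227), and the rack at (128,213).

```bash
python3 - <<'E'
from h import *
p=camera_params("wrist");P=camera_params("top")
a,b=onz(p,(258,228.5),112),onz(p,(322,224),112);print('bar wrist',a,b,(a+b)/2,np.degrees(np.arctan2(*(b-a)[:2])))
im=get_image("top"); g=im.astype(int).max(2); 
m=np.zeros_like(g,np.uint8); m[225:250,160:230]=(g[225:250,160:230]<45)
n,l,st,c=cv2.connectedComponentsWithStats(m)
for i in range(1,n):
    if st[i][4]>20: print('top dark',st[i],c[i],onz(P,c[i],112))
    if st[i][4]>60: k=i
print('tri',tri((P,c[k]),(p,(290,226))))
for uv in((172,227),(203,227),(183,280),(209,276)): print('cover',uv,onz(p,uv,98),onz(p,uv,110))
for uv in((211,205),(360,187),(146,262)): print(uv,onz(p,uv,96))
E
```

```text
bar wrist [485.9 131.7 112. ] [479.1 227.8 112. ] [482.5 179.8 112. ] -4.074259033780769
top dark [175 237  34   7 119] [190.9 239.8] [485.4 174.9 112. ]
top dark [161 245  20   5  44] [170.1 246.8] [465.5 233.7 112. ]
tri [486.  178.3 100.8]
cover (172, 227) [488.6  -4.2  98. ] [483.8   1.9 110. ]
cover (203, 227) [488.8  43.8  98. ] [484.   48.6 110. ]
cover (183, 280) [581.5   1.   98. ] [574.2   6.9 110. ]
cover (209, 276) [574.3  44.2  98. ] [567.2  49.  110. ]
(211, 205) [453.7  59.1  96. ]
(360, 187) [426.4 284.9  96. ]
(146, 262) [549.7 -55.4  96. ]
```

Call:
move_arm --steps '[[[-8, -8, 30, -0.072, 40], [-8, -8, 40, 0, 40], [-8, -10, 40, 0, 40], [-10, -10, 40, 0, 40], [-10, -10, 40, 0, 40], [0, 0, 40, 0, 40], [0, 0, 34, 0, 40], [0, 0, 0, 0, 40]]]'

```text
time_s: 3.2
position: [434.3, 179.4, 92.4]
ee_rot: [0.118, -3.129, 0.002]
contact_force: [-0.2, 0.6, 0.1]
finger_gap: 0.428
```

```bash
python3 - <<'E'
from h import *
s=arm.observe();print(s['position'],np.round(s['ee_rot'],3),s['contact_force'])
save("wrist","w2")
E
```

```text
[434.3 179.4  92.4] [ 0.1 -3.1  0. ] [-0.2  0.6  0.1]
```

View pics/w2.png

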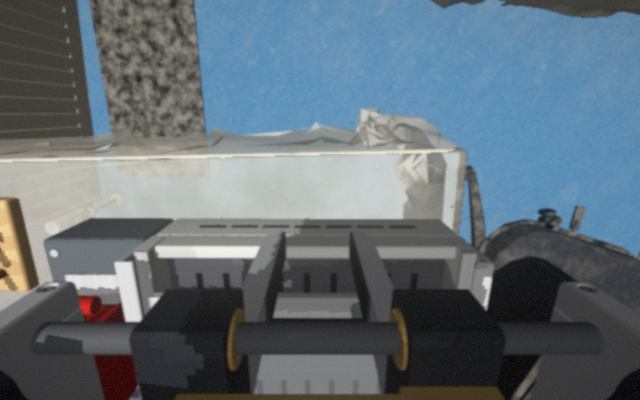

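Call:
move_arm --steps '[[[0, 0, -6, 0, 40], [-15, 0, 0, 0, 40], [-15, 0, 0, 0, 40], [-24, 0, 0, 0, 40], [-24, 0, 0, 0, 40], [-24, 0, 0, 0, 40], [-24, 0, 0, 0, 40], [-24, 0, 0, 0, 40], [-24, 0, 0, 0, 40], [-24, 0, 0, 0, 40], [-24, 0, 0, 0, 40], [0, 0, 0, 0, 40]]]'

```text
time_s: 4.45
position: [664.8, 195.2, 102.9]
ee_rot: [-0.113, 3.136, 0.001]
contact_force: [-0.1, -0.5, -0.1]
finger_gap: 0.424
```

Call:
move_arm --steps '[[[-10, 0, 0, 0, 40], [-10, 0, 0, 0, 40], [-6, 0, 0, 0, 40], [0, 0, 0, 0, 40]]]'

```text
time_s: 4.85
position: [666.7, 195.4, 102.8]
ee_rot: [0.114, -3.099, 0.005]
contact_force: [-34.7, -3.4, 21.8]
finger_gap: 0.425
```

```bash
python3 - <<'E'
from h import *
save("top","t1",(130,80,270,190),2.9)
E
```

```text
(no output)
```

View pics/t1.png

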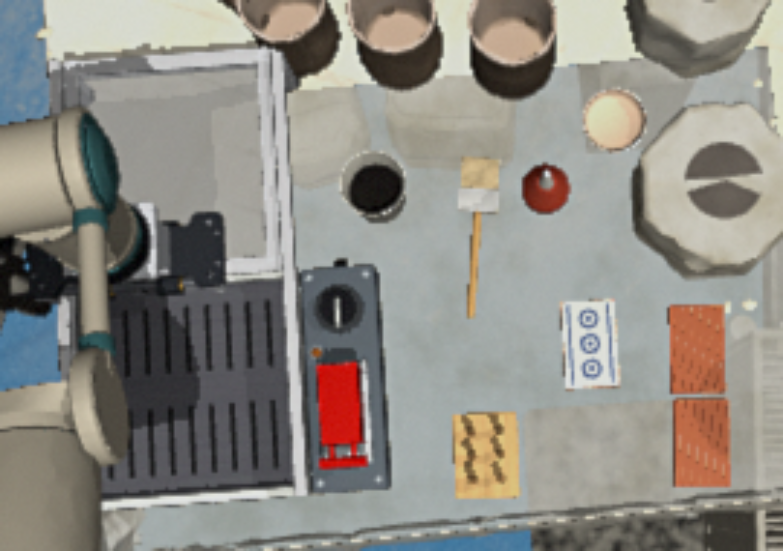

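Call:
move_arm --steps '[[[20, 0, 0, 0, 40], [20, 0, -10, 0, 60], [10, 0, -50, 0, 94], [10, 0, -50, 0, 94], [0, 0, -40, 0, 94], [0, 0, 0, 0, 94]]]'

```text
time_s: 5.5
position: [630.3, 193.3, 258.9]
ee_rot: [-0.115, 3.124, 0.003]
contact_force: [0.7, -0.3, 0.3]
finger_gap: 0.811
```

```bash
cat >> h.py <<'E'
def seg(p,im,f,roi,z,minA=100):
    x,y,w,h=roi;m=np.zeros(im.shape[:2],np.uint8);r=im[y:y+h,x:x+w].astype(int)
    m[y:y+h,x:x+w]=f(r[...,0],r[...,1],r[...,2]);m=cv2.morphologyEx(m,cv2.MORPH_CLOSE,np.ones((3,3)))
    n,l,st,c=cv2.connectedComponentsWithStats(m);out=[]
    for i in range(1,n):
        if st[i][4]>minA: out.append((c[i],st[i][4],onz(p,c[i],z)[:2],rect(p,l==i,z)))
    return out
clay=lambda r,g,b:(r>g*1.6)&(r>90)&(r<230)
E
python3 - <<'E'
from h import *
s=arm.observe();print(s['position'],s['joint_pos'])
im=get_image("top");p=camera_params("top")
for o in seg(p,im,clay,(350,170,50,90),12): print('clay',o)
for o in seg(p,im,lambda r,g,b:((r>195)&(g>190)&(b>175)) | (b>r+25),(318,172,32,55),12): print('cream',o)
for uv in((293,487),(105,495),(288,280),(104,280),(300,495),(100,508)): print(uv,onz(p,(uv[0]/2.9+130,uv[1]/2.9+80),55))
print(im[203,325],im[203,341],im[190,315])
E
```

```text
[630.3 193.3 258.9] [ 0.2  0.4  1.2 -0.   1.5 -1.5]
clay (array([370.6, 216.3]), np.int32(1112), array([ 559.2, -355.8]), (array([ 560.7, -355.5]), (193.73045349121094, 58.775421142578125), 1.4121251106262207))
cream (array([333.1, 198.2]), np.int32(542), array([ 616. , -239.5]), (array([ 616.4, -240. ]), (93.0832290649414, 57.34620666503906), 3.2855186462402344))
(293, 487) [462.1  69.   55. ]
(105, 495) [454.1 262.1  55. ]
(288, 280) [677.7  77.9  55. ]
(104, 280) [677.7 270.4  55. ]
(300, 495) [453.9  61.7  55. ]
(100, 508) [440.9 266.8  55. ]
[215 219 213] [180 188 198] [168 174 171]
```

Call:
move_arm --steps '[[[5, -48, 0, 0, 94], [5, -48, 0, 0, 94], [5, -48, 0, 0, 94], [5, -48, 0, 0, 94], [5, -48, 0, 0, 94], [5, -48, 0, 0, 94], [5, -48, 20, 0, 94], [5, -48, 40, 0, 94], [6, -47, 40, 0, 94], [0, 0, 40, 0, 94], [0, 0, 20, 0, 94], [0, 0, 0, 0, 94]]]'

```text
time_s: 6.75
position: [609.9, -218.5, 101.7]
ee_rot: [0.113, -3.13, -0.008]
contact_force: [-0.7, 0.4, -0.1]
finger_gap: 0.996
```

```bash
python3 - <<'E'
from h import *
s=arm.observe();print(s['position'],s['joint_pos'],s['ee_rot'])
save("wrist","w3")
p=camera_params("wrist")
im=get_image("wrist")
print(proj(p,(616,-240,12)),proj(p,(s['position'][0],s['position'][1],12)))
E
```

```text
[ 609.9 -218.5  101.7] [-0.5  0.5  1.5  0.   1.2 -2.1] [ 0.1 -3.1 -0. ]
[293.2 203.2] [316.7 198.6]
```

View pics/w3.png

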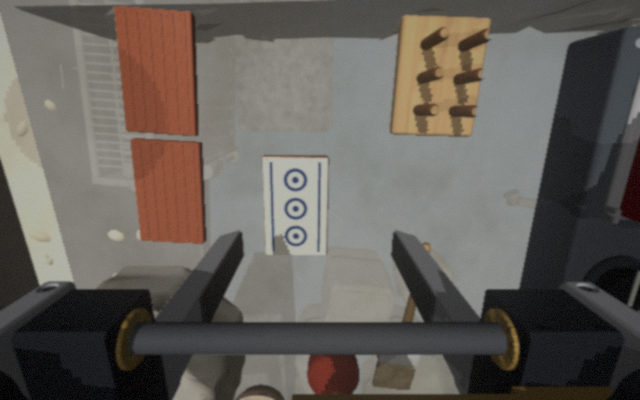

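The cream tile's corners are at (263,156)–(327,255). The clay tiles are at (115–198, 10–135) and (132–204, 140–243), and the rack is at (392–490, 15–136).

```bash
python3 - <<'E'
from h import *
p=camera_params("wrist")
Q={'cream':[(263,156),(328,156),(327,255),(266,255)],'near':[(115,10),(193,12),(197,135),(125,131)],'far':[(132,140),(203,142),(204,243),(142,242)]}
for k,q in Q.items():
    W=np.array([onz(p,u,12)[:2] for u in q],np.float32);print(k,W.mean(0),cv2.minAreaRect(W),W.tolist())
W=np.array([onz(p,u,14)[:2] for u in((405,15),(490,18),(469,136),(391,135))]);print('rack base',W,W.mean(0))
for u in((443,33),(484,36),(435,72),(474,74),(426,107),(466,110)):print('dowel',onz(p,u,52)[:2])
E
```

```text
cream [ 622.9 -237.8] ((622.8889770507812, -238.24398803710938), (97.93657684326172, 60.242183685302734), 4.219396591186523) [[576.1376342773438, -270.0169372558594], [571.8372192382812, -211.80738830566406], [669.5083618164062, -204.60162353515625], [673.9384765625, -264.6806945800781]]
near [ 514.9 -359.4] ((514.3877563476562, -359.75286865234375), (62.88530731201172, 97.53073120117188), 89.83464050292969) [[468.8641357421875, -389.7019348144531], [465.7134094238281, -328.1695556640625], [561.8740844726562, -328.44708251953125], [563.062255859375, -391.3360900878906]]
far [ 618.1 -355.1] ((618.2355346679688, -354.46905517578125), (101.0057144165039, 62.600975036621094), 0.2193860411643982) [[570.4835205078125, -385.95257568359375], [567.61328125, -323.36212158203125], [665.4799194335938, -325.3536376953125], [668.8579711914062, -385.5758972167969]]
rack base [[ 455.9 -160.6]
 [ 453.1  -93.2]
 [ 545.   -90.2]
 [ 549.1 -158.5]] [ 500.8 -125.6]
dowel [ 475.4 -141.6]
dowel [ 475.1 -113. ]
dowel [ 500.6 -142.6]
dowel [ 499.8 -114.6]
dowel [ 524.7 -144.9]
dowel [ 524.6 -115.1]
```

Call:
move_arm --steps '[[[-5, -11, 20, 0, 94], [-5, -10, 30, 0, 94], [0, 0, 30, 0, 94], [0, 0, 18, 0, 94], [0, 0, 0, 0, 50], [0, 0, 0, 0, 50], [0, 0, 0, 0, 50], [0, 0, 0, 0, 50], [0, 0, 0, 0, 50], [0, 0, 0, 0, 50]]]' --grip_force 20

```text
time_s: 7.85
position: [626.1, -239.6, 10.7]
ee_rot: [-0.115, 3.137, -0.0]
contact_force: [0.1, 1.9, 6.4]
finger_gap: 0.625
```

Call:
move_arm --steps '[[[0, 0, 0, 0, 50], [0, 0, 0, 0, 50]]]'

```text
time_s: 8.05
position: [626.1, -239.6, 10.7]
ee_rot: [-0.115, 3.137, -0.0]
contact_force: [-0.1, 1.7, 7.0]
finger_gap: 0.628
```

Call:
move_arm --steps '[[[0, 0, -20, 0, 50], [0, 0, -30, 0, 50], [0, 0, -30, 0, 50], [0, 0, -30, 0, 50], [0, 0, 0, 0, 50]]]'

```text
time_s: 8.55
position: [627.8, -241.3, 123.8]
ee_rot: [-0.115, 3.132, -0.007]
contact_force: [0.3, -0.2, -0.9]
finger_gap: 0.626
```

```bash
python3 - <<'E'
from h import *
s=arm.observe();print(s['position'],s['contact_force'],s['finger_gap'])
save("wrist","w4",(160,130,320,270),2)
E
```

```text
[ 627.8 -241.3  123.8] [ 0.3 -0.2 -0.9] 0.6262782983130072
```

View pics/w4.png

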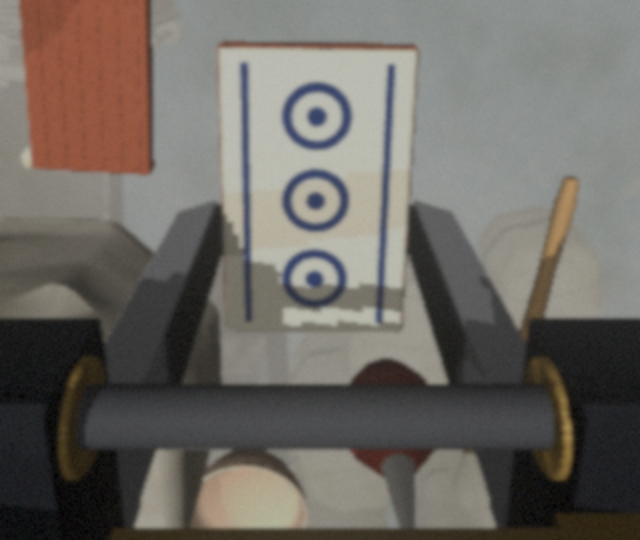

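Cream tile is held squarely. I'll carry it over the deck and look.

Call:
move_arm --steps '[[[0, 20, -45, 0, 50], [2, 40, -45, 0, 50], [4, 47, -36, 0, 50], [4, 47, 0, 0, 50], [4, 47, 0, 0, 50], [4, 47, 0, 0, 50], [4, 47, 0, 0, 50], [4, 47, 0, 0, 50], [4, 47, 0, 0, 50], [4, 40, 0, 0, 50], [0, 6, 0, 0, 50], [0, 0, 0, 0, 50]]]'

```text
time_s: 9.8
position: [560.4, 178.3, 229.9]
ee_rot: [0.119, -3.136, 0.002]
contact_force: [0.1, 0.2, -1.2]
finger_gap: 0.625
```

```bash
python3 - <<'E'
from h import *
s=arm.observe();print(s['position'],s['contact_force'],s['finger_gap'])
save("wrist","w5")
E
```

```text
[560.4 178.3 229.9] [ 0.1  0.2 -1.2] 0.6251904857075962
```

View pics/w5.png

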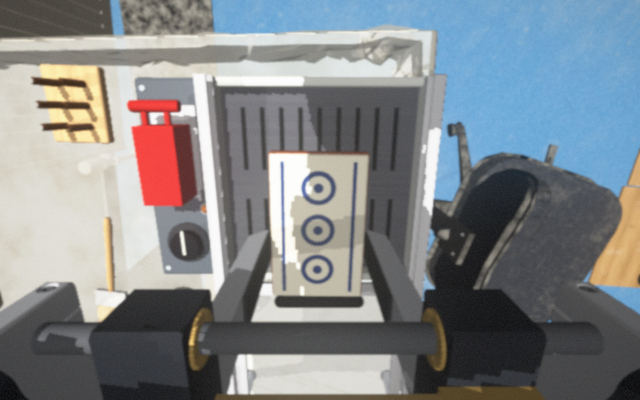

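The deck runs from px x=218 to 420 with its front wall at row ~82. The open guard bar is at (275–363, 301), the cover bar at (128–180, 105), and the cover's rear at row ~206.

```bash
python3 - <<'E'
from h import *
p=camera_params("wrist")
def s(n,*a):
    for u,z in a: print(n,u,z,onz(p,u,z))
s('bar',((275,301),112),((363,301),112))
s('deck side at row150',((218,150),55),((419,150),55),((222,92),55),((416,90),55))
s('front wall top',((215,78),72),((424,78),72))
s('rail inner top',((212,76),96),((426,76),96),((208,270),96))
s('coverbar',((129,105),104),((180,105),104)); s('cover rear',((147,206),90),((195,206),90))
s('rails outer',((205,270),96),((196,76),96),((443,76),96))
E
```

```text
bar (275, 301) 112 [689.9 139.8 112. ]
bar (363, 301) 112 [682.4 238.4 112. ]
deck side at row150 (218, 150) 55 [533.6  60.6  55. ]
deck side at row150 (419, 150) 55 [516.2 292.   55. ]
deck side at row150 (222, 92) 55 [469.7  66.   55. ]
deck side at row150 (416, 90) 55 [451.7 277.8  55. ]
front wall top (215, 78) 72 [456.9  64.   72. ]
front wall top (424, 78) 72 [440.8 279.1  72. ]
rail inner top (212, 76) 96 [456.9  68.8  96. ]
rail inner top (426, 76) 96 [441.6 273.1  96. ]
rail inner top (208, 270) 96 [666.   59.9  96. ]
coverbar (129, 105) 104 [489.5  -8.5 104. ]
coverbar (180, 105) 104 [485.8  40.3 104. ]
cover rear (147, 206) 90 [595.7  -7.2  90. ]
cover rear (195, 206) 90 [591.7  45.4  90. ]
rails outer (205, 270) 96 [666.2  56.5  96. ]
rails outer (196, 76) 96 [458.1  53.5  96. ]
rails outer (443, 76) 96 [440.4 289.4  96. ]
```

Call:
move_arm --steps '[[[-20, 17, 20, 0, 50], [-20, 17, 25, 0, 50], [-22, 17, 25, 0, 50], [0, 0, 25, 0, 50], [0, 0, 25, 0, 50], [0, 0, 20, 0, 50], [0, 0, 0, 0, 50], [0, 0, 0, 0, 50]]]'

```text
time_s: 10.65
position: [620.0, 231.3, 91.5]
ee_rot: [0.112, -3.139, 0.001]
contact_force: [-0.5, -1.3, -0.9]
finger_gap: 0.623
```

Call:
move_arm --steps '[[[0, 2, 12, 0, 50], [0, 0, 8, 0, 50], [0, 0, 4, 0, 50], [0, 0, 0, 0, 50]]]'

```text
time_s: 11.05
position: [618.9, 234.8, 67.3]
ee_rot: [0.115, -3.138, 0.0]
contact_force: [-0.1, 0.1, -1.8]
finger_gap: 0.627
```

Call:
move_arm --steps '[[[0, 0, 3, 0, 50], [0, 0, 0, 0, 50], [0, 0, 0, 0, 74], [0, 0, 0, 0, 74], [0, 0, 0, 0, 74], [0, 0, -15, 0, 74], [0, 0, -40, 0, 74], [0, 0, -45, 0, 80], [0, 0, -45, 0, 94], [0, -40, -10, 0, 94], [0, -40, 0, 0, 94], [0, 0, 0, 0, 94]]]'

```text
time_s: 12.25
position: [626.0, 150.8, 220.9]
ee_rot: [-0.108, 3.138, -0.004]
contact_force: [0.2, 0.1, 0.0]
finger_gap: 0.998
```

```bash
python3 - <<'E'
from h import *
p=camera_params("wrist");im=get_image("wrist")
ds=silhouettes("wrist","tile_4_centre")
for d in ds[:2]: print(d['p'],d['extent'],rect(p,d['region'],67))
im=get_image("top");p=camera_params("top")
for o in seg(p,im,clay,(350,170,50,90),12): print('clay',o)
s=arm.observe();print(s['position'],s['ee_rot'])
E
```

```text
0.74 [364.6, 129.5, 61.7, 87.4] (array([610.6, 234.5]), (97.29838562011719, 61.68851089477539), 3.577406406402588)
clay (array([370.6, 216.4]), np.int32(1116), array([ 559. , -355.7]), (array([ 560.7, -355.5]), (193.8091278076172, 58.775421142578125), 1.4121251106262207))
[625.1 155.5 219.7] [ 0.1 -3.1 -0. ]
```

Call:
move_arm --steps '[[[0, 0, 0, 0.07, 94], [4, -46, 0, 0, 94], [4, -46, 0, 0, 94], [4, -46, 0, 0, 94], [4, -46, 0, 0, 94], [4, -46, 0, 0, 94], [4, -46, 0, 0, 94], [4, -46, 0, 0, 94], [4, -46, 10, 0, 94], [4, -46, 20, 0, 94], [4, -46, 30, 0, 94], [0, -40, 20, 0, 94]]]'

```text
time_s: 13.6
position: [587.1, -340.5, 140.8]
ee_rot: [0.007, -3.14, -0.003]
contact_force: [0.1, 0.2, 0.1]
finger_gap: 0.999
```

Call:
move_arm --steps '[[[0, 0, 0, 0, 94]]]'

```text
time_s: 13.7
position: [585.9, -343.3, 137.9]
ee_rot: [0.0, -3.136, -0.003]
contact_force: [-0.3, 0.1, -0.4]
finger_gap: 1.001
```

```bash
python3 - <<'E'
from h import *
save("wrist","w6")
p=camera_params("wrist");s=arm.observe();print(s['position'],np.round(s['ee_rot'],3),s['joint_pos'])
im=get_image("wrist")
for o in seg(p,im,clay,(0,0,330,330),12,1500): print('clay',o)
E
```

```text
[ 586.7 -340.9  139.7] [ 0.  -3.1 -0. ] [-0.6  0.5  1.4  0.   1.3 -2.2]
clay (array([300.1, 111.2]), np.int32(5933), array([ 507.2, -356.3]), (array([ 509.8, -356.7]), (94.47727966308594, 56.78037643432617), 0.7194810509681702))
clay (array([303.9, 210. ]), np.int32(4269), array([ 607.8, -353.7]), (array([ 611. , -354.1]), (94.22207641601562, 54.11832809448242), 0.7194709777832031))
```

View pics/w6.png

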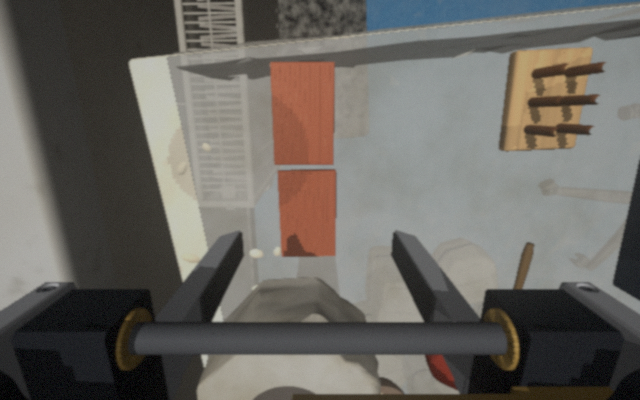

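The two clay tiles are well separated, with corners (273,62)–(334,165) and (278,169)–(336,257). I grip the far one at its near end with a light force, so it can pivot.

Call:
move_arm --steps '[[[5, -5, 30, 0, 94], [5, -8, 40, 0, 94], [5, 0, 35, 0, 94], [0, 0, 20, 0, 94], [0, 0, 7, 0, 94], [0, 0, 0, 0, 50], [0, 0, 0, 0, 50], [0, 0, 0, 0, 50], [0, 0, 0, 0, 50], [0, 0, 0, 0, 50], [0, 0, 0, 0, 50], [0, 0, 0, 0, 50]]]' --grip_force 4

```text
time_s: 15.0
position: [572.9, -353.9, 11.7]
ee_rot: [-0.005, 3.14, -0.001]
contact_force: [0.8, 0.5, 5.0]
finger_gap: 0.633
```

Call:
move_arm --steps '[[[0, 0, -15, 0, 50], [0, 0, -20, 0, 50], [0, 0, -25, 0, 50], [0, 0, -25, 0, 50], [0, 0, -30, 0, 50], [0, 0, -30, 0, 50], [0, 0, 0, 0, 50], [0, 0, 0, 0, 50], [0, 0, 0, 0, 50]]]'

```text
time_s: 15.9
position: [571.2, -352.8, 153.8]
ee_rot: [0.005, -3.139, -0.003]
contact_force: [-0.1, 0.4, -1.2]
finger_gap: 0.53
```

```bash
python3 - <<'E'
from h import *
s=arm.observe();print(s['position'],s['contact_force'],s['wrist_torque'],s['finger_gap'])
save("wrist","w7",(160,130,320,270),2)
E
```

```text
[ 571.2 -352.8  153.8] [-0.1  0.4 -1.2] [0. 0. 0.] 0.5297938865277564
```

View pics/w7.png

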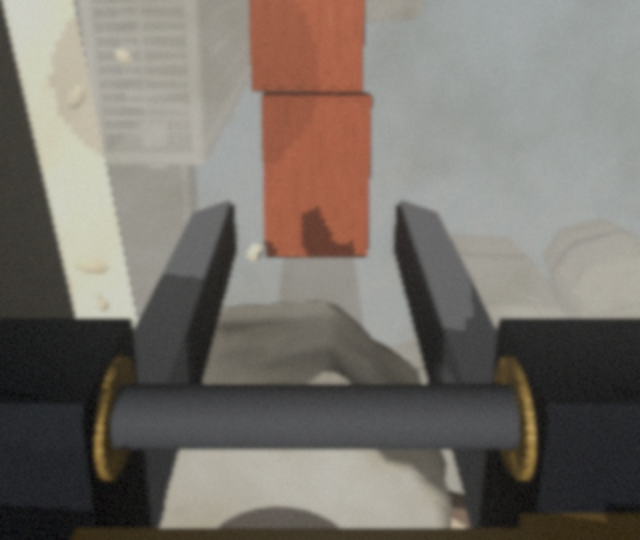

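The grip slipped; the tile is back on the table, now abutting the near one. I'll check finger depth with the jaws open before gripping again.

Call:
move_arm --steps '[[[0, -2, 30, 0, 94], [2, 0, 40, 0, 94], [0, 0, 40, 0, 94], [0, 0, 25, 0, 94], [0, 0, 8, 0, 94], [0, 0, 0, 0, 94], [0, 0, 0, 0, 94]]]'

```text
time_s: 16.65
position: [571.0, -356.0, 13.5]
ee_rot: [-0.005, 3.14, -0.001]
contact_force: [-0.6, 0.5, 0.1]
finger_gap: 0.999
```

Call:
move_arm --steps '[[[0, 0, 5, 0, 94], [0, 0, 0, 0, 94], [0, 0, 0, 0, 94]]]'

```text
time_s: 16.95
position: [570.6, -355.7, 8.6]
ee_rot: [-0.005, 3.141, -0.001]
contact_force: [0.3, -0.1, -0.1]
finger_gap: 1.0
```

Call:
move_arm --steps '[[[0, 0, 5, 0, 94], [0, 0, 0, 0, 94], [0, 0, 0, 0, 94]]]'

```text
time_s: 17.25
position: [570.2, -355.4, 2.6]
ee_rot: [0.005, -3.141, -0.001]
contact_force: [-0.2, 0.1, 0.8]
finger_gap: 1.002
```

Call:
move_arm --steps '[[[0, 0, 0, 0, 50], [0, 0, 0, 0, 50], [0, 0, 0, 0, 50], [0, 0, 0, 0, 50], [0, 0, 0, 0, 50], [0, 0, 0, 0, 50], [0, 0, 0, 0, 50]]]' --grip_force 8

```text
time_s: 17.95
position: [570.1, -355.1, 2.8]
ee_rot: [0.005, -3.141, -0.001]
contact_force: [-0.4, 1.6, 1.3]
finger_gap: 0.643
```

Call:
move_arm --steps '[[[0, 0, -8, 0, 50], [0, 0, -12, 0, 50], [0, 0, -15, 0, 50], [0, 0, -15, 0, 50], [0, 0, -15, 0, 50], [0, 0, -20, 0, 50], [0, 0, -20, 0, 50], [0, 0, -20, 0, 50], [0, 0, 0, 0, 50], [0, 0, 0, 0, 50]]]'

```text
time_s: 18.95
position: [570.4, -355.7, 128.4]
ee_rot: [-0.005, 3.14, -0.001]
contact_force: [0.3, 0.7, -1.8]
finger_gap: 0.634
```

```bash
python3 - <<'E'
from h import *
s=arm.observe();print(s['position'],s['contact_force'],s['finger_gap'])
a=get_image("wrist")[130:400,160:480]; b=get_image("scene")[200:330,280:460]
b=cv2.resize(b,(374,270)); cv2.imwrite("pics/w8.png",np.hstack([a,b])[:,:,::-1])
E
```

```text
[ 570.4 -355.7  128.4] [ 0.3  0.7 -1.8] 0.6343491933881752
```

View pics/w8.png

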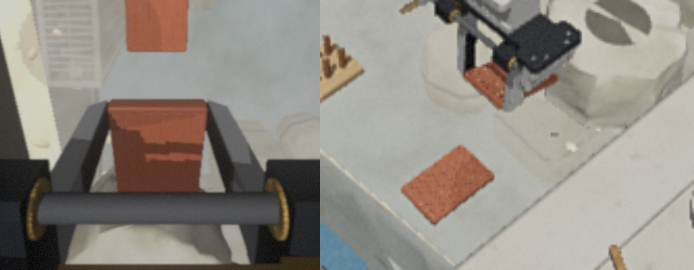

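Call:
move_arm --steps '[[[0, 0, 20, 0, 50], [0, 0, 8, 0, 50], [0, 0, 0, 0, 50], [0, 0, 0, 0, 50]]]' --grip_force 5

```text
time_s: 19.45
position: [570.0, -355.3, 99.1]
ee_rot: [0.005, -3.14, -0.002]
contact_force: [-0.0, -1.5, -0.8]
finger_gap: 0.637
```

```bash
cat >> h.py <<'E'
def state():
    s=arm.observe();print('pos',s['position'],'F',s['contact_force'],'gap',round(s['finger_gap']*94,1))
    im=get_image("wrist").astype(int);m=clay(im[...,0],im[...,1],im[...,2])[200:330,240:400]
    ys,xs=np.nonzero(m);print('wrist clay',m.sum(),(xs.min()+240,xs.max()+240,ys.min()+200,ys.max()+200) if len(xs) else '')
E
python3 -c "
from h import *
state()"
```

```text
pos [ 570.  -355.3   99.1] F [-0.  -1.5 -0.8] gap 59.9
wrist clay 1163 (np.int64(268), np.int64(367), np.int64(237), np.int64(249))
```

Call:
move_arm --steps '[[[0, 0, 0, 0, 50], [0, 0, 0, 0, 50], [0, 0, 0, 0, 50]]]' --grip_force 3.5

```text
time_s: 19.8
position: [570.5, -355.7, 100.3]
ee_rot: [-0.005, 3.141, -0.001]
contact_force: [-0.3, -0.0, -1.0]
finger_gap: 0.639
```

```bash
python3 -c "
from h import *
state()"
```

```text
pos [ 570.5 -355.7  100.3] F [-0.3 -0.  -1. ] gap 60.0
wrist clay 1169 (np.int64(267), np.int64(367), np.int64(237), np.int64(249))
```

At 5 N the tile swung down: only its 12 mm end edge now shows, rows 237–249. I'll carry it to the open patch and lay it over towards +x.

Call:
move_arm --steps '[[[5, 5, -20, 0, 50], [15, 20, -10, 0, 50], [20, 25, 0, 0, 50], [20, 25, 0, 0, 50], [10, 20, 10, 0, 50], [0, 0, 15, 0, 50], [0, 0, 5, 0, 50], [0, 0, 0, 0, 50], [0, 0, 0, 0, 50]]]' --grip_force 7

```text
time_s: 20.75
position: [500.7, -261.4, 100.2]
ee_rot: [-0.005, 3.141, -0.001]
contact_force: [0.7, -0.3, -1.6]
finger_gap: 0.635
```

```bash
python3 -c "
from h import *
state()"
```

```text
pos [ 500.7 -261.4  100.2] F [ 0.7 -0.3 -1.6] gap 59.7
wrist clay 1433 (np.int64(240), np.int64(366), np.int64(200), np.int64(249))
```

Call:
move_arm --steps '[[[0, 0, 8, 0, 50], [0, 0, 4, 0, 50], [0, 0, 0, 0, 50]]]'

```text
time_s: 21.1
position: [499.4, -260.5, 86.8]
ee_rot: [0.005, -3.14, -0.002]
contact_force: [-0.4, 0.0, -0.7]
finger_gap: 0.634
```

Call:
move_arm --steps '[[[0, 0, 5, 0, 50], [0, 0, 0, 0, 50], [0, 0, 0, 0, 50]]]'

```text
time_s: 21.4
position: [500.6, -261.0, 83.3]
ee_rot: [-0.005, 3.14, -0.001]
contact_force: [-0.4, 0.7, 1.7]
finger_gap: 0.636
```

Call:
move_arm --steps '[[[-11, 0, 0, 0, 50], [-11, 0, 2, 0, 50], [-11, 0, 3, 0, 50], [-10, 0, 4, 0, 50], [-10, 0, 6, 0, 50], [-9, 0, 6, 0, 50], [-8, 0, 8, 0, 50], [-7, 0, 8, 0, 50], [-5, 0, 10, 0, 50], [-5, 0, 10, 0, 50], [0, 0, 0, 0, 50]]]' --grip_force 5

```text
time_s: 22.5
position: [585.3, -259.5, 23.0]
ee_rot: [0.006, -3.137, -0.004]
contact_force: [-0.1, -0.2, -1.0]
finger_gap: 0.635
```

```bash
python3 - <<'E'
from h import *
state()
a=get_image("wrist")[130:400,160:480]; b=get_image("scene")[200:330,280:460]
b=cv2.resize(b,(374,270)); cv2.imwrite("pics/w9.png",np.hstack([a,b])[:,:,::-1])
E
```

```text
pos [ 585.3 -259.5   23. ] F [-0.1 -0.2 -1. ] gap 59.7
wrist clay 0
```

View pics/w9.png

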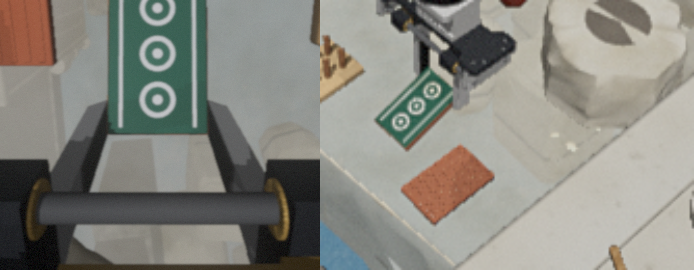

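The dark green tile is nearly flat with its face up. I'll finish lowering it, release, slide to its centre and regrip firmly.

Call:
move_arm --steps '[[[-2, 0, 10, 0, 50], [0, 0, 9, 0, 50], [0, 0, 0, 0, 50], [0, 0, 0, 0, 94], [0, 0, 0, 0, 94], [0, 0, 0, 0, 94], [0, 0, 0, 0, 94], [10, 0, 0, 0, 94], [15, 0, 0, 0, 94], [14, 0, 0, 0, 94], [0, 0, 0, 0, 94], [0, 0, 0, 0, 94]]]'

```text
time_s: 23.85
position: [550.0, -260.7, 7.1]
ee_rot: [-0.004, 3.141, -0.0]
contact_force: [0.5, -0.8, -0.0]
finger_gap: 0.998
```

```bash
python3 - <<'E'
from h import *
state();p=camera_params("top");im=get_image("top")
for n in("tile_2_centre","tile_1_centre"):
    for d in silhouettes("top",n)[:4]: print(n,round(d['p'],2),d['extent'],rect(p,d['region'],12))
p=camera_params("wrist")
im=get_image("wrist")
for d in silhouettes("wrist","tile_2_centre")[:4]: print(round(d['p'],2),d['extent'],rect(p,d['region'],12))
E
```

```text
pos [ 550.  -260.7    7.1] F [ 0.5 -0.8 -0. ] gap 93.8
wrist clay 0 
tile_2_centre 0.72 [332.1, 227.4, 15.3, 8.4] (array([ 511. , -261.2]), (54.9888801574707, 26.292266845703125), 79.644287109375)
tile_1_centre 0.6 [366.7, 227.3, 17.9, 20.3] (array([ 495.5, -363.7]), (68.22489166259766, 52.52595901489258), -1.050262451171875)
0.92 [265.6, 162.4, 105.7, 150.1] (array([ 548.9, -259.3]), (98.58610534667969, 61.229488372802734), 0.2595829665660858)
```

Call:
move_arm --steps '[[[0, 1, 4, 0, 94], [0, 0, 0, 0, 50], [0, 0, 0, 0, 50], [0, 0, 0, 0, 50], [0, 0, 0, 0, 50], [0, 0, 0, 0, 50], [0, 0, 0, 0, 50], [0, 0, -20, 0, 50], [0, 0, -40, 0, 50], [0, 0, -45, 0, 50], [0, 0, -45, 0, 50], [0, 0, -45, 0, 50]]]' --grip_force 25

```text
time_s: 25.35
position: [549.5, -259.3, 199.2]
ee_rot: [0.005, -3.141, -0.001]
contact_force: [1.3, -0.3, -1.5]
finger_gap: 0.636
```

Call:
move_arm --steps '[[[0, 0, 0, -0.075, 50], [-10, 40, 0, 0, 50], [-12, 45, 0, 0, 50], [-12, 45, 0, 0, 50], [-12, 45, 0, 0, 50], [-12, 45, 0, 0, 50], [-12, 45, 0, 0, 50], [-12, 45, 0, 0, 50], [-11, 42, 0, 0, 50], [-10, 35, 0, 0, 50], [0, 0, 0, 0, 50], [0, 0, 0, 0, 50]]]'

```text
time_s: 26.55
position: [621.9, 134.8, 197.1]
ee_rot: [0.126, -3.138, 0.001]
contact_force: [-0.2, -0.0, -1.5]
finger_gap: 0.636
```

```bash
python3 - <<'E'
from h import *
s=arm.observe();print(s['position'],s['contact_force'],s['finger_gap']*94,s['ee_rot'])
p=camera_params("wrist");get_image("wrist")
for n in("tile_2_centre","tile_4_centre"):
  for d in silhouettes("wrist",n)[:4]: print(n,round(d['p'],2),d['extent'],rect(p,d['region'],s['position'][2]+6))
E
```

```text
[621.9 134.8 197.1] [-0.2 -0.  -1.5] 59.800793639445814 [ 0.1 -3.1  0. ]
tile_2_centre 0.81 [264.5, 165.2, 105.3, 151.4] (array([622.5, 135.9]), (100.1954116821289, 61.88533401489258), 4.639744281768799)
tile_4_centre 0.89 [381.9, 137.5, 69.2, 91.7] (array([579.4, 188.6]), (54.21918487548828, 34.39706039428711), 3.406775712966919)
```

Call:
move_arm --steps '[[[0, 0, 25, 0, 50], [0, 0, 40, 0, 50], [0, 0, 35, 0, 50], [0, 0, 20, 0, 50], [0, 0, 8, 0, 50], [0, 0, 0, 0, 50], [0, 0, 0, 0, 50]]]'

```text
time_s: 27.4
position: [623.5, 133.8, 71.1]
ee_rot: [-0.121, 3.137, 0.0]
contact_force: [0.2, 0.0, -0.5]
finger_gap: 0.633
```

Call:
move_arm --steps '[[[0, 0, 6, 0, 50], [0, 0, 5, 0, 50], [0, 0, 2, 0, 50], [0, 0, 0, 0, 50], [0, 0, 0, 0, 50]]]'

```text
time_s: 27.9
position: [622.6, 134.3, 57.8]
ee_rot: [-0.123, 3.138, -0.0]
contact_force: [-1.7, -1.1, 4.9]
finger_gap: 0.634
```

Call:
move_arm --steps '[[[0, 0, -1, 0, 72], [0, 0, 0, 0, 72], [0, 0, 0, 0, 72], [0, 0, 0, 0, 72], [0, 0, -10, 0, 72], [0, 0, -30, 0, 72], [0, 0, -45, 0, 72], [0, 0, -45, 0, 94], [0, 0, -20, 0, 94], [0, 40, 0, 0, 94], [0, 10, 0, 0, 94], [0, 0, 0, 0, 94]]]'

```text
time_s: 29.1
position: [618.1, 185.4, 208.1]
ee_rot: [-0.127, 3.139, 0.0]
contact_force: [0.1, -0.3, 0.1]
finger_gap: 1.0
```

```bash
python3 - <<'E'
from h import *
s=arm.observe();print(s['position'],s['ee_rot'])
p=camera_params("wrist");get_image("wrist")
for n in("tile_2_centre","tile_4_centre"):
  for d in silhouettes("wrist",n)[:3]:
    c,w,a=rect(p,d['region'],67);dd=c-[568,180];print(n,round(d['p'],2),d['extent'],c,w,a,'deck',dd@[.997,.075],dd@[-.075,.997])
im=get_image("top");p=camera_params("top")
for o in seg(p,im,clay,(340,170,60,90),12): print('clay',o)
E
```

```text
[618.1 185.4 208.1] [-0.1  3.1  0. ]
tile_2_centre 0.67 [240.3, 139.9, 60.2, 90.0] [620.3 135.6] (96.51383972167969, 60.1725959777832) 4.5264763832092285 deck 48.84174247741699 -48.204559860229494
tile_4_centre 0.85 [332.5, 135.6, 64.1, 89.3] [609.9 235.7] (96.26371765136719, 61.061641693115234) 3.439275026321411 deck 45.967559219360346 52.39049656677246
clay (array([371.5, 232.5]), np.int32(555), array([ 509.2, -357.6]), (array([ 509.3, -357.6]), (91.12222290039062, 56.834312438964844), 1.579026460647583))
```

Call:
move_arm --steps '[[[0, -20, 0, 0.07, 94], [13, -48, 0, 0, 94], [13, -48, 0, 0, 94], [13, -48, 0, 0, 94], [13, -48, 0, 0, 94], [13, -48, 0, 0, 94], [13, -48, 0, 0, 94], [13, -48, 0, 0, 94], [13, -48, 10, 0, 94], [13, -48, 20, 0, 94], [13, -48, 20, 0, 94], [13, -40, 10, 0, 94]]]'

```text
time_s: 30.5
position: [481.0, -352.2, 148.8]
ee_rot: [0.01, -3.14, -0.002]
contact_force: [0.2, -0.2, -0.3]
finger_gap: 0.998
```

Call:
move_arm --steps '[[[0, 0, 0, 0, 94], [0, 0, 0, 0, 94]]]'

```text
time_s: 30.7
position: [482.0, -350.8, 149.8]
ee_rot: [0.008, -3.14, -0.003]
contact_force: [0.9, -0.6, 0.0]
finger_gap: 1.0
```

```bash
python3 - <<'E'
from h import *
s=arm.observe();print(s['position'],np.round(s['ee_rot'],3))
p=camera_params("wrist");im=get_image("wrist")
for o in seg(p,im,clay,(200,0,300,330),12,1000): print('clay',o)
E
```

```text
[ 482.  -350.8  149.8] [ 0.  -3.1 -0. ]
clay (array([311.9, 208.3]), np.int32(3954), array([ 505. , -355.4]), (array([ 509.3, -356.2]), (93.58382415771484, 56.369483947753906), 0.20037910342216492))
```

Call:
move_arm --steps '[[[6, -3, 30, 0, 94], [6, -3, 40, 0, 94], [0, 0, 40, 0, 94], [0, 0, 20, 0, 94], [0, 0, 8, 0, 94], [0, 0, 0, 0, 94], [0, 0, 0, 0, 94]]]'

```text
time_s: 31.45
position: [472.6, -356.1, 14.0]
ee_rot: [-0.014, 3.14, -0.003]
contact_force: [0.4, 0.9, 0.2]
finger_gap: 0.999
```

Call:
move_arm --steps '[[[2, 0, 6, 0, 94], [0, 0, 4, 0, 94], [0, 0, 1, 0, 94], [0, 0, 0, 0, 94], [0, 0, 0, 0, 50], [0, 0, 0, 0, 50], [0, 0, 0, 0, 50], [0, 0, 0, 0, 50], [0, 0, 0, 0, 50], [0, 0, 0, 0, 50], [0, 0, 0, 0, 50]]]' --grip_force 8

```text
time_s: 32.55
position: [469.3, -356.0, 1.6]
ee_rot: [-0.013, 3.141, -0.0]
contact_force: [-0.0, -0.3, -0.5]
finger_gap: 0.64
```

Call:
move_arm --steps '[[[0, 0, -8, 0, 50], [0, 0, -12, 0, 50], [0, 0, -15, 0, 50], [0, 0, -20, 0, 50], [0, 0, -20, 0, 50], [0, 0, -20, 0, 50], [0, 0, 0, 0, 50], [0, 0, 0, 0, 50]]]'

```text
time_s: 33.35
position: [469.3, -355.9, 97.1]
ee_rot: [-0.013, 3.141, -0.001]
contact_force: [0.0, 0.5, -1.8]
finger_gap: 0.638
```

Call:
move_arm --steps '[[[0, 0, 0, 0, 50], [0, 0, 0, 0, 50], [0, 0, 0, 0, 50], [0, 0, 0, 0, 50]]]' --grip_force 5

```text
time_s: 33.75
position: [469.1, -355.7, 95.9]
ee_rot: [0.013, -3.141, -0.001]
contact_force: [0.8, -0.1, -0.9]
finger_gap: 0.638
```

```bash
python3 -c "
from h import *
state()"
```

```text
pos [ 469.1 -355.7   95.9] F [ 0.8 -0.1 -0.9] gap 60.0
wrist clay 960 (np.int64(271), np.int64(366), np.int64(239), np.int64(251))
```

Call:
move_arm --steps '[[[0, 5, -20, 0, 50], [-5, 20, -10, 0, 50], [-5, 25, 0, 0, 50], [-5, 25, 0, 0, 50], [-5, 20, 10, 0, 50], [-5, 0, 15, 0, 50], [0, 0, 8, 0, 50], [0, 0, 3, 0, 50], [0, 0, 0, 0, 50], [0, 0, 0, 0, 50]]]' --grip_force 7

```text
time_s: 34.8
position: [493.6, -261.4, 90.9]
ee_rot: [-0.012, 3.141, -0.0]
contact_force: [0.9, 0.5, -1.8]
finger_gap: 0.638
```

Call:
move_arm --steps '[[[0, 0, 5, 0, 50], [0, 0, 3, 0, 50], [0, 0, 0, 0, 50], [0, 0, 0, 0, 50]]]'

```text
time_s: 35.2
position: [494.0, -261.6, 83.6]
ee_rot: [-0.013, 3.14, -0.003]
contact_force: [-0.4, -1.3, 5.5]
finger_gap: 0.64
```

Call:
move_arm --steps '[[[-11, 0, 0, 0, 50], [-11, 0, 1, 0, 50], [-11, 0, 3, 0, 50], [-10, 0, 4, 0, 50], [-10, 0, 6, 0, 50], [-9, 0, 6, 0, 50], [-8, 0, 8, 0, 50], [-7, 0, 8, 0, 50], [-5, 0, 10, 0, 50], [-5, 0, 10, 0, 50], [-2, 0, 10, 0, 50], [0, 0, 6, 0, 50]]]' --grip_force 5

```text
time_s: 36.4
position: [581.0, -259.1, 8.3]
ee_rot: [0.013, -3.138, -0.003]
contact_force: [1.0, 0.2, 0.2]
finger_gap: 0.634
```

```bash
python3 - <<'E'
from h import *
state()
a=get_image("wrist")[130:400,160:480]; b=get_image("scene")[200:330,280:460]
b=cv2.resize(b,(374,270)); cv2.imwrite("pics/w10.png",np.hstack([a,b])[:,:,::-1])
E
```

```text
pos [ 581.  -259.1    8.3] F [1.  0.2 0.2] gap 59.6
wrist clay 0
```

View pics/w10.png

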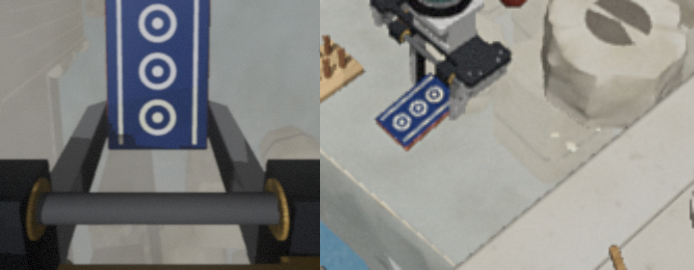

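The deep blue tile is flat, face up. I'll release, centre and regrip.

Call:
move_arm --steps '[[[0, 0, 4, 0, 50], [0, 0, 0, 0, 50], [0, 0, 0, 0, 94], [0, 0, 0, 0, 94], [0, 0, 0, 0, 94], [0, 0, 0, 0, 94], [10, 0, 0, 0, 94], [15, 0, 0, 0, 94], [13, 0, 0, 0, 94], [0, 0, 0, 0, 94], [0, 0, 0, 0, 94]]]'

```text
time_s: 37.65
position: [544.5, -260.5, 6.9]
ee_rot: [-0.012, 3.141, -0.0]
contact_force: [0.3, 0.3, -0.2]
finger_gap: 1.0
```

```bash
python3 - <<'E'
from h import *
state();p=camera_params("wrist")
im=get_image("wrist")
for d in silhouettes("wrist","tile_1_centre")[:4]: print(round(d['p'],2),d['extent'],rect(p,d['region'],12))
E
```

```text
pos [ 544.5 -260.5    6.9] F [ 0.3  0.3 -0.2] gap 94.0
wrist clay 0 
0.58 [266.7, 176.1, 103.3, 143.4] (array([ 552. , -258.8]), (98.44094848632812, 60.1470947265625), 0.5213865041732788)
```

Call:
move_arm --steps '[[[-6, 1, 4, 0, 94], [0, 0, 0, 0, 94], [0, 0, 0, 0, 50], [0, 0, 0, 0, 50], [0, 0, 0, 0, 50], [0, 0, 0, 0, 50], [0, 0, 0, 0, 50], [0, 0, -20, 0, 50], [0, 0, -40, 0, 50], [0, 0, -45, 0, 50], [0, 0, -45, 0, 50], [0, 0, -45, 0, 50]]]' --grip_force 25

```text
time_s: 39.0
position: [549.9, -258.9, 199.0]
ee_rot: [0.013, -3.141, -0.001]
contact_force: [0.3, -0.6, -2.3]
finger_gap: 0.632
```

Call:
move_arm --steps '[[[0, 0, 0, -0.07, 50], [0, 40, 0, 0, 50], [0, 45, 0, 0, 50], [0, 45, 0, 0, 50], [1, 45, 0, 0, 50], [1, 45, 0, 0, 50], [1, 45, 0, 0, 50], [0, 45, 0, 0, 50], [0, 42, 0, 0, 50], [0, 35, 0, 0, 50], [0, 0, 0, 0, 50], [0, 0, 0, 0, 50]]]'

```text
time_s: 40.2
position: [516.8, 126.7, 197.3]
ee_rot: [0.126, -3.138, 0.001]
contact_force: [-0.4, -0.6, -1.1]
finger_gap: 0.633
```

```bash
python3 - <<'E'
from h import *
s=arm.observe();print(s['position'],s['contact_force'],s['finger_gap']*94,s['ee_rot'])
p=camera_params("wrist");get_image("wrist")
for n,z in(("tile_1_centre",s['position'][2]+7),("tile_2_centre",67),("tile_4_centre",67)):
  for d in silhouettes("wrist",n)[:2]: print(n,round(d['p'],2),d['extent'],rect(p,d['region'],z))
E
```

```text
[516.8 126.7 197.3] [-0.4 -0.6 -1.1] 59.49766819853171 [ 0.1 -3.1  0. ]
tile_1_centre 0.84 [266.3, 168.3, 105.3, 150.6] (array([519.6, 127.6]), (100.4330825805664, 62.087093353271484), 4.666637897491455)
tile_4_centre 0.75 [374.5, 231.5, 62.0, 77.7] (array([587.9, 252.8]), (92.95679473876953, 45.83100128173828), 35.394798278808594)
```

Call:
move_arm --steps '[[[0, 0, 25, 0, 50], [0, 0, 40, 0, 50], [0, 0, 35, 0, 50], [0, 0, 20, 0, 50], [0, 0, 8, 0, 50], [0, 0, 4, 0, 50], [0, 0, 3, 0, 50], [0, 0, 0, 0, 50], [0, 0, 0, 0, 50]]]'

```text
time_s: 41.3
position: [518.1, 126.4, 63.6]
ee_rot: [-0.123, 3.137, 0.0]
contact_force: [-0.5, -0.1, -1.7]
finger_gap: 0.636
```

Call:
move_arm --steps '[[[0, 0, 4, 0, 50], [0, 0, 2, 0, 50], [0, 0, 0, 0, 50], [0, 0, 0, 0, 50], [0, 0, 0, 0, 72], [0, 0, 0, 0, 72], [0, 0, 0, 0, 72], [0, 0, 0, 0, 72], [0, 0, -10, 0, 72], [0, 0, -30, 0, 72], [0, 0, -45, 0, 72], [0, 40, -45, 0, 94]]]'

```text
time_s: 42.5
position: [515.5, 157.2, 181.5]
ee_rot: [-0.117, 3.138, -0.003]
contact_force: [1.3, 1.2, 1.0]
finger_gap: 0.82
```

Call:
move_arm --steps '[[[0, 15, -40, 0, 94], [0, 0, 0, 0, 94], [0, 0, 0, 0, 94]]]'

```text
time_s: 42.8
position: [513.8, 174.7, 220.2]
ee_rot: [-0.124, 3.137, 0.0]
contact_force: [-0.4, -0.1, 0.4]
finger_gap: 0.998
```

```bash
python3 - <<'E'
from h import *
s=arm.observe();print(s['position'],s['finger_gap'])
save("wrist","w11");p=camera_params("wrist")
for n in("tile_1_centre","tile_2_centre","tile_4_centre"):
  for d in silhouettes("wrist",n)[:1]:
    c,w,a=rect(p,d['region'],67);dd=c-[568,180];print(n,round(d['p'],2),d['extent'],c,w,a,'deck',dd@[.997,.075],dd@[-.075,.997])
E
```

```text
[513.8 174.7 220.2] 0.9983785363086789
tile_1_centre 0.81 [246.5, 140.1, 56.0, 88.1] [517.1 127.3] (97.6422119140625, 61.299320220947266) 4.910460472106934 deck -54.66593524932861 -48.76688274383545
tile_2_centre 0.72 [253.3, 228.6, 49.2, 76.1] [617.6 135.1] (96.83058166503906, 59.410831451416016) 4.435803413391113 deck 46.07918179321289 -48.459618682861326
tile_4_centre 0.85 [334.2, 224.4, 53.5, 73.9] [606.5 234.2] (98.16426086425781, 59.78252029418945) 3.5549914836883545 deck 42.481280319213866 51.153411697387696
```

View pics/w11.png

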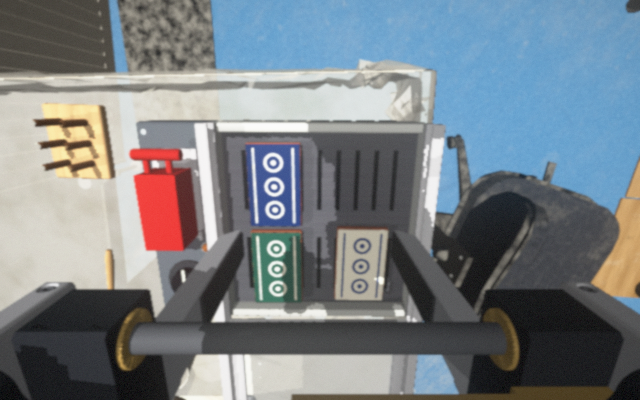

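All three tiles lie flat and face up: blue (274,185), green (276,265), cream (361,265). Next I'll shut the guard, hooking the bar from behind.

Call:
move_arm --steps '[[[-40, 0, 0, 0, 40], [-45, 0, 0, 0, 40], [-45, 0, 0, 0, 40], [-45, 2, 0, 0, 40], [-38, 0, 0, 0, 40], [0, 0, 0, 0, 40], [0, 0, 30, 0, 40], [0, 0, 35, 0, 40], [0, 0, 35, 0, 40], [0, 0, 10, 0, 40], [0, 0, 0, 0, 40], [0, 0, 0, 0, 40]]]'

```text
time_s: 44.2
position: [726.3, 193.0, 110.4]
ee_rot: [-0.122, 3.137, 0.0]
contact_force: [0.8, -0.3, 1.1]
finger_gap: 0.425
```

Call:
move_arm --steps '[[[0, 0, 7, 0, 40], [10, 0, 0, 0, 40], [15, 0, 0, 0, 40], [22, 0, 0, 0, 40], [24, 0, 0, 0, 40], [24, 0, 0, 0, 40], [24, 0, 0, 0, 40], [24, 0, 0, 0, 40], [24, 0, 0, 0, 40], [24, 0, 0, 0, 40], [24, 0, 0, 0, 40], [20, 0, 0, 0, 40]]]'

```text
time_s: 45.4
position: [492.1, 175.4, 103.2]
ee_rot: [-0.122, 3.133, 0.003]
contact_force: [3.8, 0.9, -3.4]
finger_gap: 0.428
```

Call:
move_arm --steps '[[[6, 0, 0, 0, 40], [6, 0, 0, 0, 40], [0, 0, 0, 0, 40]]]'

```text
time_s: 45.7
position: [479.3, 173.7, 102.6]
ee_rot: [-0.123, 3.139, -0.0]
contact_force: [-0.5, -0.6, -0.3]
finger_gap: 0.427
```

Call:
move_arm --steps '[[[5, 0, 0, 0, 40], [5, 0, 0, 0, 40], [0, 0, 0, 0, 40], [0, 0, 0, 0, 40]]]'

```text
time_s: 46.1
position: [470.6, 173.0, 102.4]
ee_rot: [-0.123, 3.137, 0.0]
contact_force: [3.8, -0.6, 1.0]
finger_gap: 0.427
```

Call:
move_arm --steps '[[[6, 0, 0, 0, 40], [0, 0, 0, 0, 40], [0, 0, 0, 0, 40]]]'

```text
time_s: 46.4
position: [470.4, 173.0, 102.7]
ee_rot: [-0.122, 3.126, 0.001]
contact_force: [13.2, 0.2, -5.8]
finger_gap: 0.425
```

The guard is shut: 13 N at the stop, and the travel matches 230 mm. Next is the red cover. I'll move above it and measure the bar.

Call:
move_arm --steps '[[[-6, 0, 0, 0, 40], [-4, 0, -10, 0, 40], [0, 0, -30, 0, 40], [0, 0, -40, 0, 60], [0, -30, -20, 0, 60], [0, -40, 0, 0, 60], [0, -40, 0, 0, 60], [0, -40, 0, 0, 60], [0, -7, 0, 0, 60], [0, 0, 0, 0, 60], [0, 0, 0, 0, 60]]]'

```text
time_s: 47.5
position: [484.8, 17.7, 201.8]
ee_rot: [0.123, -3.137, -0.002]
contact_force: [-0.2, 0.4, -0.1]
finger_gap: 0.638
```

```bash
python3 - <<'E'
from h import *
s=arm.observe();print(s['position'],s['finger_gap']*94,np.round(s['ee_rot'],3))
save("wrist","w12")
E
```

```text
[484.8  17.7 201.8] 60.00672391643835 [ 0.1 -3.1 -0. ]
```

View pics/w12.png

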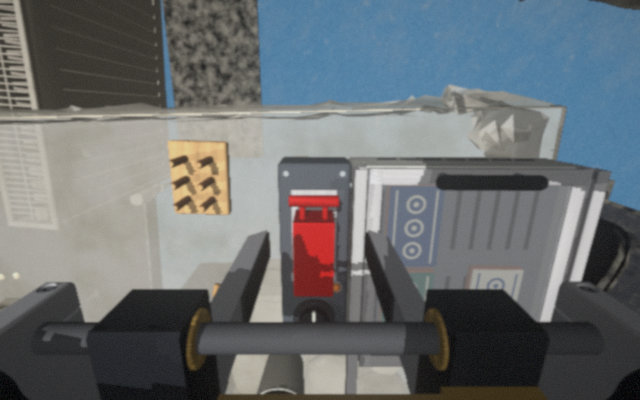

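The cover bar runs (290,200)–(339,200), the rail edge is at px 352, and the guard bar sits at the front, which confirms it is shut.

```bash
python3 - <<'E'
from h import *
p=camera_params("wrist");P=camera_params("top");im=get_image("wrist").astype(int);T=get_image("top").astype(int)
def red(i): return ((i[...,0]>120)&(i[...,1]<50)&(i[...,2]<50))
m=red(im);m[:185]=0;m[212:]=0
for r in range(192,212): 
    x=np.nonzero(m[r,270:360])[0]
    if len(x): print(r,x.min()+270,x.max()+270)
for u in((290,201),(339.5,201)): print([onz(p,u,z) for z in(98,104)])
t=red(T)[:, 235:262]
for r in range(195,250):
    x=np.nonzero(t[r])[0]
    if len(x): print('top',r,x.min()+235,x.max()+235, end=' ')
for u in((352,190),(349,290)): print('rail',onz(p,u,96))
E
```

```text
203 324 327
204 295 314
205 302 323
206 302 325
207 302 325
211 321 327
[array([491.3,  -7. ,  98. ]), array([489.4,  -6.6, 104. ])]
[array([487.5,  40.8,  98. ]), array([485.7,  40.2, 104. ])]
top 205 250 252 top 206 240 252 top 212 242 243 top 213 240 244 top 214 240 253 top 218 252 253 top 219 252 253 top 220 247 253 top 221 246 253 top 222 247 249 top 223 248 248 rail [476.1  51.9  96. ]
rail [585.9  61.   96. ]
```

Call:
move_arm --steps '[[[-5, -1, 30, 0, 57], [0, 0, 40, 0, 57], [0, 0, 22, 0, 57], [0, 0, 4, 0, 57], [0, 0, 0, 0, 57], [0, 0, 0, 0, 57]]]'

```text
time_s: 48.25
position: [492.0, 16.5, 107.2]
ee_rot: [-0.124, 3.137, -0.0]
contact_force: [-0.2, -0.0, 0.2]
finger_gap: 0.606
```

Call:
move_arm --steps '[[[2, 0, 5, 0, 57], [0, 0, 4, 0, 57], [0, 0, 0, 0, 57], [0, 0, 0, 0, 40], [0, 0, 0, 0, 40], [0, 0, 0, 0, 40], [0, 0, 0, 0, 40]]]' --grip_force 12

```text
time_s: 48.95
position: [488.9, 14.8, 97.1]
ee_rot: [-0.124, 3.139, -0.003]
contact_force: [-0.7, -4.8, 0.1]
finger_gap: 0.506
```

Call:
move_arm --steps '[[[-7, 0, -16, 0, 40], [-10, 0, -15, 0, 40], [-12, 0, -13, 0, 40], [-14, 0, -11, 0, 40], [-16, 0, -8, 0, 40], [-17, 0, -5, 0, 40], [-18, 0, -2, 0, 40], [-18, 0, 1, 0, 40], [-13, 0, 3, 0, 40], [-13, 0, 4, 0, 40], [-7, 0, 4, 0, 40], [0, 0, 0, 0, 40]]]'

```text
time_s: 50.15
position: [637.0, 25.6, 156.0]
ee_rot: [-0.122, 3.133, -0.005]
contact_force: [2.5, -4.8, 4.0]
finger_gap: 0.51
```

```bash
python3 - <<'E'
from h import *
s=arm.observe();print(s['position'],s['contact_force'],s['finger_gap']*94)
save("wrist","w13")
E
```

```text
[637.   25.6 156. ] [ 2.5 -4.8  4. ] 47.95489586499899
```

View pics/w13.png

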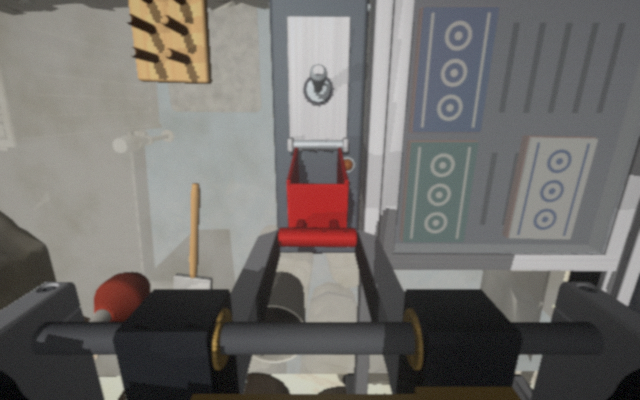

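The cover is open, with the bar at (317,237). The toggle tip is near (317,72) and its pivot ring at (318,90). That was my last picture.

```bash
python3 - <<'E'
from h import *
p=camera_params("wrist")
print('tip',onz(p,(317,72),91),'pivot',onz(p,(318,90),64),'hinge',onz(p,(318,144),66),'bar',onz(p,(317,237),158))
E
```

```text
tip [529.5  17.6  91. ] pivot [540.8  19.2  64. ] hinge [585.3  22.7  66. ] bar [632.6  26.  158. ]
```

Call:
move_arm --steps '[[[0, 0, 0, 0, 60], [0, 0, 0, 0, 60], [0, 0, 0, 0, 60], [0, 0, -20, 0, 60], [0, 0, -40, 0, 60], [0, 0, 0, 0, 60], [0, 0, 0, 0, 60]]]'

```text
time_s: 50.9
position: [633.5, 27.9, 215.8]
ee_rot: [-0.123, 3.138, 0.001]
contact_force: [-0.4, -0.7, 0.2]
finger_gap: 0.642
```

```bash
python3 - <<'E'
from h import *
s=arm.observe();print(s['position'],s['finger_gap']*94)
p=camera_params("wrist");im=get_image("wrist").astype(int);m=((im[...,0]>100)&(im[...,1]<50)&(im[...,2]<50)).astype(np.uint8);m[:,:250]=0;m[:,400:]=0
n,l,st,c=cv2.connectedComponentsWithStats(m)
for i in range(1,n):
    if st[i][4]>80: print(st[i],c[i],onz(p,c[i],155))
E
```

```text
[633.5  27.9 215.8] 60.340463610068106
[ 290  153   52   68 1618] [316.7 199.2] [623.4  27.5 155. ]
[287 223  56   6 155] [314.2 226. ] [647.1  27.2 155. ]
```

Call:
move_arm --steps '[[[35, 0, 0, 0, 0], [35, -1, 0, 0, 0], [35, -1, 0, 0, 0], [31, 0, 0, 0, 0], [0, 0, 0, 0, 0], [0, 0, 30, 0, 0], [0, 0, 40, 0, 0], [0, 0, 40, 0, 0], [0, 0, 18, 0, 0], [0, 0, 0, 0, 0], [0, 0, 0, 0, 0]]]'

```text
time_s: 52.05
position: [498.3, 14.8, 86.5]
ee_rot: [0.123, -3.138, -0.001]
contact_force: [0.4, 0.2, -0.3]
finger_gap: 0.006
```

Down a little more, then push.

Call:
move_arm --steps '[[[0, 1, 7, 0, 0], [-8, 0, 0, 0, 0], [-8, 0, 0, 0, 0], [-6, 0, 0, 0, 0], [-5, 0, 0, 0, 0], [-5, 0, 0, 0, 0], [-4, 0, 0, 0, 0], [0, 0, 0, 0, 0], [0, 0, 0, 0, 0]]]'

```text
time_s: 52.95
position: [532.9, 18.4, 79.9]
ee_rot: [0.123, -3.137, 0.0]
contact_force: [-3.9, -0.8, 2.8]
finger_gap: 0.003
```

Call:
move_arm --steps '[[[-4, 0, 0, 0, 0], [0, 0, 0, 0, 0], [0, 0, 0, 0, 0]]]'

```text
time_s: 53.25
position: [533.3, 18.5, 79.7]
ee_rot: [0.123, -3.131, 0.001]
contact_force: [-9.7, -2.0, 7.4]
finger_gap: 0.008
```

Call:
move_arm --steps '[[[8, 0, 0, 0, 0], [6, 0, 0, 0, 0], [0, 0, -30, 0, 0], [0, 0, -45, 0, 0], [0, 0, -45, 0, 0], [0, 0, -15, 0, 60], [0, 0, 0, 0, 60], [0, 0, 0, 0, 60]]]'

```text
time_s: 54.05
position: [523.8, 17.9, 214.4]
ee_rot: [-0.123, 3.138, 0.001]
contact_force: [-0.7, 0.1, 0.1]
finger_gap: 0.219
```

```bash
python3 - <<'E'
from h import *
s=arm.observe();print(s['position'],s['finger_gap']*94)
p=camera_params("wrist");im=get_image("wrist")
for n in("toggle_tip","cover"):
  for d in silhouettes("wrist",n)[:3]:
    ys,xs=np.nonzero(d['region']);print(n,round(d['p'],2),d['extent'],(xs.mean(),ys.mean()),len(xs))
for n,X in(('tip on',(550.5,20,91)),('tip off',(530.5,18.5,91)),('pivot',(540.5,19.2,64)),('bar 1.85',(642,27,152)),('bar 1.35',(595,23,169))): print(n,proj(p,X))
u=proj(p,(540.5,19.2,64)).astype(int);x,y=u
g=im[y-22:y+32,x-4:x+5].mean(2).mean(1);print(u,g.astype(int))
E
```

```text
[523.8  17.9 214.4] 20.590456684028307
toggle_tip 0.45 [313.2, 201.3, 10.2, 19.4] (np.float64(316.6453488372093), np.float64(210.37790697674419)) 172
tip on [316.4 215.8]
tip off [316.5 197.5]
pivot [316.5 199.3]
bar 1.85 [316.1 329.2]
bar 1.35 [315.7 296.4]
[316 199] [192 191 191 190 191 191 191 191 191 190 189 184 164 130 106 118 149 175
 185 187 186 184 172 156 142 135 133 132 129 124 121 117 115 118 121 126
 136 152 166 169 162 146 139 142 143 143 155 174 183 185 185 186 185 185]
```

Call:
move_arm --steps '[[[-30, 0, 0, 0, 60], [-40, 0, 0, 0, 60], [-30, 0, 0, 0, 60], [-18, 0, 0, 0, 60], [0, 0, 0, 0, 60], [0, 0, 30, 0, 60], [0, 0, 25, 0, 60], [0, 0, 12, 0, 60], [0, 0, 0, 0, 60], [0, 0, 0, 0, 60]]]'

```text
time_s: 55.2
position: [641.3, 26.9, 148.6]
ee_rot: [-0.123, 3.139, 0.0]
contact_force: [0.2, 0.4, -0.6]
finger_gap: 0.639
```

Call:
move_arm --steps '[[[0, 0, 6, 0, 60], [0, 0, 0, 0, 40], [0, 0, 0, 0, 40], [0, 0, 0, 0, 40], [0, 0, 0, 0, 40], [0, 0, 0, 0, 40]]]' --grip_force 10

```text
time_s: 55.8
position: [641.7, 25.9, 142.5]
ee_rot: [-0.123, 3.138, -0.003]
contact_force: [-0.7, -3.6, 2.1]
finger_gap: 0.506
```

Call:
move_arm --steps '[[[9, 0, -5, 0, 40], [8, 0, -4, 0, 40], [13, 0, -4, 0, 40], [13, 0, -3, 0, 40], [18, 0, 0, 0, 40], [18, 0, 1, 0, 40], [17, 0, 5, 0, 40], [16, 0, 8, 0, 40], [14, 0, 11, 0, 40], [12, 0, 12, 0, 40], [0, 0, 0, 0, 40]]]'

```text
time_s: 56.9
position: [500.9, 15.6, 120.1]
ee_rot: [0.123, -3.136, 0.002]
contact_force: [-0.5, -5.3, 1.5]
finger_gap: 0.508
```

Call:
move_arm --steps '[[[0, 0, 0, 0, 64], [0, 0, 0, 0, 64], [0, 0, 0, 0, 64], [0, 0, -20, 0, 64], [0, 0, -40, 0, 64], [0, 0, -40, 0, 64], [0, 0, 0, 0, 64], [0, 0, 0, 0, 64]]]'

```text
time_s: 57.7
position: [504.2, 16.6, 221.7]
ee_rot: [-0.123, 3.137, 0.001]
contact_force: [-0.5, -0.0, -1.3]
finger_gap: 0.682
```

```bash
python3 - <<'E'
from h import *
s=arm.observe();print(s['position'],s['finger_gap']*94)
p=camera_params("wrist");im=get_image("wrist").astype(int)
for n in("cover_bar","guard_bar"):
  for d in silhouettes("wrist",n)[:2]: print(n,round(d['p'],2),d['extent'])
for a in(0,.2,.4):
    th=np.radians(162)-a;print(a,'bar',proj(p,(585.3+103*np.cos(th),15.5,66+103*np.sin(th))))
m=((im[...,0]>100)&(im[...,1]<50)&(im[...,2]<50));ys,xs=np.nonzero(m[:,270:370]);print('red',ys.min(),ys.max(),xs.min()+270,xs.max()+270)
print([ (r,int(m[r,270:370].sum())) for r in range(ys.min(),ys.min()+30,2)])
E
```

```text
[504.2  16.6 221.7] 64.08419281286794
cover_bar 0.63 [292.6, 171.1, 51.2, 98.0]
guard_bar 0.89 [359.2, 144.6, 222.5, 177.6]
0 bar [316.6 174.8]
0.2 bar [315.8 187.4]
0.4 bar [314.8 204.4]
red 179 268 298 334
[(179, 1), (181, 1), (183, 0), (185, 0), (187, 0), (189, 14), (191, 22), (193, 25), (195, 34), (197, 1), (199, 0), (201, 0), (203, 0), (205, 0), (207, 1)]
```

The cover's extent top (row 171) matches the shut prediction. One last check of the guard and tiles, with the arm clear.

Call:
move_arm --steps '[[[30, 0, -20, 0, 64], [40, 0, -20, 0, 64], [40, 0, -10, 0, 64], [0, 0, 0, 0, 64], [0, 0, 0, 0, 64]]]'

```text
time_s: 58.35
position: [393.7, 7.7, 270.4]
ee_rot: [-0.122, 3.139, 0.001]
contact_force: [0.8, -0.1, 0.0]
finger_gap: 0.676
```

```bash
python3 - <<'E'
from h import *
s=arm.observe();print(s['position'],s['contact_force'],s['time_s'])
p=camera_params("wrist");im=get_image("wrist")
for n in("tile_1_centre","tile_2_centre","tile_4_centre"):
  for d in silhouettes("wrist",n)[:1]:
    c,w,a=rect(p,d['region'],67);dd=c-[568,180];print(n,round(d['p'],2),w,a,'deck',dd@[.997,.075],dd@[-.075,.997])
g=im.max(2);u=proj(p,(456.6,172,112));print('bar expected',u)
x,y=u.astype(int);m=np.zeros(g.shape,np.uint8);m[y-40:y+60,x-60:x+60]=g[y-40:y+60,x-60:x+60]<40
n,l,st,c=cv2.connectedComponentsWithStats(m)
for i in range(1,n):
    if st[i][4]>150: print(st[i],c[i],onz(p,c[i],112))
for d in silhouettes("wrist","cover_bar")[:1]: print(d['extent'],proj(p,(487.5,15.5,98)))
E
```

```text
[393.7   7.7 270.4] [ 0.8 -0.1  0. ] 58.35
bar expected [448.5 244.4]
[433 290  75  14 959] [470.6 297. ] [526.5 214.5 112. ]
[299.1, 250.4, 38.3, 70.3] [316.9 253.1]
```

```bash
python3 - <<'E'
from h import *
P=camera_params("top");im=get_image("top");g=im.max(2).astype(int)
print('expected',proj(P,(456,172,112)),'0.03:',proj(P,(484,178,112)))
m=np.zeros(g.shape,np.uint8);m[215:262,160:232]=g[215:262,160:232]<45
n,l,st,c=cv2.connectedComponentsWithStats(m)
for i in range(1,n):
    if st[i][4]>20: print(st[i],c[i],onz(P,c[i],112))
for k in("tile_1_centre","tile_2_centre","tile_4_centre"):
  for d in silhouettes("top",k)[:2]:
    c,w,a=rect(P,d['region'],67);dd=c-[568,180];print(k,round(d['p'],2),w,'deck',dd@[.997,.075],dd@[-.075,.997])
E
```

```text
expected [191.6 250.1] 0.03: [189.8 240.3]
[176 248  34   6 140] [192.4 250.6] [454.6 169.8 112. ]
tile_4_centre 0.66 (474.7286071777344, 338.414794921875) deck 110.87316802978516 -37.09217205810547
```

```bash
python3 -c "
from station import arm
print(arm.job_done())"
```

```text
the job is handed in; nothing more can be done
None
```

I finished the job and handed it in at about 58 s of the 210 s allowed. `job_done` gives no verdict.

**What I did:**
- Slid the guard open to its stop.
- Laid the cream tile on the deck.
- Turned over the dark green and deep blue tiles and laid them on the deck. I let each swing upright in a light grip and laid it over on the table, so I didn't need the rack.
- Slid the guard shut, lifted the cover, pushed the toggle to on, and let the cover drop shut.

**What my last checks showed:**
- **Tiles:** all three were flat, face up and well inside the deck limits before the guard was shut. They looked the same through the closed guard when the cover was open.
- **Guard:** it met its stop at 13 N after about 230 mm of travel. The last top picture put the bar at x ≈ 455 mm, where I expect it when shut.
- **Toggle:** it stopped against 9.7 N, and the network's outline of it pointed the "on" way.
- **Cover:** its bar was within a few pixels of where it should be when shut.
- **Arm:** it was clear of everything when I handed in.

**What failed or disagreed:**
- The first grip on the green tile slipped because it was too high. I gripped it again lower down, and no harm was done.
- In the very last pictures, the networks could not make out the tiles through the shut guard, so the final tile check rests on the earlier pictures.
- I never measured the beaker, brush or slip trailer again; I kept the arm away from them and saw no contact.

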